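# Close a slip-casting mould with its turnbuckle

### The job

Take the turnbuckle out of its wooden cradle and lay it in the two blue brackets of the plaster mould, a square head in each pocket, and let go of it. Then turn its barrel by the knobs, a part of a turn at a time, until the rods have drawn in all the way and pulled the mould fully shut; leave it lying there, tight. Do not push the mould together by hand, and leave the pots and tools around where they are.

Things in the scene. Friction and masses are not known exactly. Their poses are not given: they have to be found in the camera images.
- turnbuckle: Loose turnbuckle, 0.38 kg, lying level. Origin on its axis at mid barrel; own y along the axis to the red head, z up at the start. Barrel: square bar 24 x 24 mm, 100 mm long, flats upright and level at the start; grip it from above across the flats at y = -18 mm. At y = +12 mm four 8 mm spokes stand out in an X from a hub 34 mm across, 12 mm wide, each with a knob at its end.
- head_red (a point): Centre of the red square head, on the axis: 22 x 22 mm, 14 mm thick along the axis, at the end of a 10 mm threaded rod. It starts 80 mm from mid barrel, fully screwed out (the wrong turning direction is blocked at once). Turning the barrel clockwise, as seen from outside the red end looking along the axis at the red head, draws both heads in.
- head_plain (a point): Centre of the bare steel head, the red one's mirror image. Both heads draw in 28 mm per turn each. The mould is shut after 12 mm each (about 154 degrees, heads 68 mm from mid barrel); the threads stop at about 171 degrees. The barrel turns stiffly (about 0.1 N m) and stays where it is left.
- knob0 (a point): Centre of a black ball knob, 16 mm across, 44 mm from the axis; knobs 0 to 3 are 90 degrees apart and turn with the barrel. One within about 50 degrees of the top can be pinched from above, fingers closing along the axis (nothing stands within 40 mm of the spokes on either side), swung over the top and let go.
- knob1 (a point): As knob0.
- knob2 (a point): As knob0.
- knob3 (a point): As knob0.
- cradle: Fixed plywood cradle, base 90 x 200 mm, that holds the turnbuckle at the start with its axis level along the cradle's y, 78 mm above the table. Open on top: the turnbuckle lifts straight out (raise it 40 mm to be clear).
- clamp: Fixed steel base, 120 x 250 mm; origin under its centre on the table, y along the way the mould halves slide. It carries two white plaster mould halves (90 mm deep, 55 mm long in y, tops 60 mm above the table), each with a blue upright bracket at its outer end. The turnbuckle may lie either way round; with a head in each bracket's pocket its axis is level, 125 mm above the table.
- seat_l (a point): In the +y half's bracket (6 mm plate with a 16 mm rod slot, open on top; outside it a pocket for the head, 32 mm long, 26 mm wide, flared sides up to 14 mm above the axis): the centre of a head drawn up tight against the plate, 7 mm outside its outer face. Before tightening a head may lie up to 16 mm further out. Moves with the half; 68 mm from the clamp's middle when shut.
- seat_r (a point): The same for the half on the clamp's -y side.
- half_l (a joint): How far the +y mould half stands from its shut position (m): 0 shut, grows to at most 0.012 outward. Slides stiffly (4 N).
- half_r (a joint): The same for the -y half.
- glaze_jar: Small white-capped jar, 44 mm across, 60 mm tall, bystander; origin under its centre.
- pink_bowl: Pinkish bowl, 110 mm across, 45 mm tall, bystander.
- white_bowl: White bowl, 110 mm across, 45 mm tall, bystander.
- plate: White plate, 150 mm across, bystander.
- beaker: White cup, 72 mm across, 110 mm tall, bystander.
- brush: Brush 180 mm long lying on the table near the robot, bystander.
- blue_vase: Blue vase, 100 mm across, 155 mm tall, bystander.
Things that resemble listed ones, but are neither listed nor needed, are in the scene too. What is shaped like the turnbuckle but green or purple is not meant.

How it is judged:
On the way:
1. the turnbuckle lies in both brackets, let go, with the mould still open (((horizontal distance between head_red and seat_l below 0.022 m and horizontal distance between head_plain and seat_r below 0.022 m) or (horizontal distance between head_red and seat_r below 0.022 m and horizontal distance between head_plain and seat_l below 0.022 m)) and z of head_red in the frame of clamp between 0.121 and 0.129 m and z of head_plain in the frame of clamp between 0.121 and 0.129 m and contact force between the fingers and turnbuckle below 0.1 N and value of joint each of half_l, half_r above 0.0025 m), for 0.2 s.
At the end, for the whole second after the job is handed in: Both mould halves are within 1.5 mm of shut, the turnbuckle lies at rest in both brackets with each head within 5 mm of its tight place against the bracket plate, and the robot touches nothing (value of joint each of half_l, half_r below 0.0015 m and ((distance between head_red and seat_l below 0.005 m and distance between head_plain and seat_r below 0.005 m) or (distance between head_red and seat_r below 0.005 m and distance between head_plain and seat_l below 0.005 m)) and linear speed of turnbuckle below 0.02 m/s).
It fails at once if the robot pushes on the mould, its brackets or its base (over 8 N) (contact force between any of the fingers, the arm and clamp above 8 N).
It fails at once if a bystander is moved by more than 30 mm (distance of any of glaze_jar, pink_bowl, white_bowl, plate, beaker, brush, blue_vase from where it was at the start of the episode above 0.03 m).
It also fails if it takes over 72 s, if anything falls off the work surface, if the arm or the gripper's body presses on something with over 40 N, if the wrist force passes 120 N, or if a joint passes its speed limit or range.

### The arm

A 6-joint arm with a two-finger parallel gripper is mounted at the origin on the work surface. World frame = base frame: x ahead of the robot, y to its left, z up, the work surface at z = 0. Lengths are in m, angles in rad, forces in N, time in s.
With the tool pointing down it reaches from about 0.375 to 0.9 m from the base axis. Payload 3.1 kg.
Tool frame: the origin (TCP) lies at the very end of the fingers, on their centre line; the grasp point (between the pads) lies 19 mm behind it (grip_depth is the distance from the TCP to the grasp point, in m); z points along the fingers, y is the line along which they close (so a half turn about z gives the same grasp; the last joint's range is limited). The gripper opens to 85 mm and grips with 20 to 120 N. Pads are 22 mm wide; open, the fingers measure 114 mm over their backs; the gripper's body (76 mm by 85 mm) begins 54 mm behind the grasp point. The pads swing forward as they close: fully open they stand 13 mm farther back than shut.
Start: joints at [0.987, 0.527, 1.433, -0, 1.181, -0.178], TCP at [0.247, 0.574, 0.231] pointing down, gripper open.
Joint ranges: [-3.08, 3.08], [-0.75, 2.2], [0.22, 2.44], [-1.43, 4.57], [0, 2.65], [-2.85, 2.85]. Speed limits (rad/s): [2.79, 2.79, 3.14, 3.14, 3.14, 3.14].

### API

Orientations are given as a unit quaternion [x, y, z, w].
In Python, from station import * gives the robot as it stands.
- The arm moves only by the tool apply_moves, never from a script. Its argument "plan" is a list of rows, each a list of 7 numbers: the shift along the tool's x, y, z in m, then the turn, a rotation vector about the tool's x, y, z in rad, then the gripper command: -1 is fully open, 1 is shut, values between are in proportion. In form: [[dx, dy, dz, wx, wy, wz, jaw], ...]. A call has 1 to 8 rows; each row shifts and turns the commanded pose from where the row before left it, along the tool's axes as they then stand; what a row does not reach is not made up. A row lasts 1/8 s, in which the tool goes at most 62.5 mm and 10.7 degrees, less where a joint would pass 70% of its speed; a pose out of reach is approached as far as the arm can. A call is refused whole if a number of a shift passes 0.0625 or a number of a turn 0.188, either way. A call with a gripper value outside its range is refused whole. The fingers move at their own pace and stop on an object; "force" is the grip in N (left out, the last holds). Time passes only in rows, so rows that do not move let the fingers close. It gives the time, the measured TCP pose, the force, the opening and the grip force at its end, in the units of the state.
- sense(): the state, without advancing time (a new reading comes with each control period).
- snapshot(name): name is "scene" or "top" or "wrist"; returns the picture (400x640x3 uint8, red, green, blue); there is no depth.
- calibration(name): a dict with "camera_matrix" (3x3 intrinsics, pixels), "R" (3x3) and "t" (3): a world point X has camera coordinates R X + t; the wrist camera has in their place "mount" (4x4, takes a point from camera to tool coordinates, whose origin is the TCP and whose axes are the flange's). Camera axes: x right, y down, z forward; pixel columns grow to the right and rows downward; lengths in m; the calibration is good to about 2 mm. The wrist camera is an equidistant fisheye: a pixel r from the principal point sees the ray r / f radians off the axis. A picture is of the moment at which its call begins: read the wrist's pose just before it. calibration takes no time and is no camera call.
- sign_off(): hands the job in; it is judged then, once.
The state is a dict: "t": time; "q": joint angles; "qd": joint speeds; "tau": joint torques, N m; "tcp_pos": TCP position; "tool_rot": TCP orientation; "force": force on the tool from outside, world axes, zero at the start; "ft_torque": the same for the moment, N m; "finger_gap": opening from 0.0 (shut) to 1.0 (fully open); "gripper_force": force on a finger pad.
Only numpy, scipy, OpenCV 4.12 (cv2) and the standard library are available. Lean on these libraries where they do the work, as an engineer would, in place of code of your own. Each camera call takes 0.05 s, during which the arm holds its last target. There are 200 camera calls.

## Working session

There is one attempt and no reset: what is moved stays moved. The work goes in short steps, Python scripts to look and compute and a tool call to move; the robot and the scene stay as the last step left them, time stands still between calls to the robot, and variables do not carry over. Pictures are saved under pics/ and viewed, at most 10 in all, crops included, and the job is handed in when it is done.

Besides the shell and the picture viewer there is one more tool, called after "Request:" as a command line: name --pt "numbers of a row" for each row, then --argument value for the rest. apply_moves: Moves the arm, as the interface text tells. Its arguments: {"type":"object","properties":{"plan":{"type":"array"},"force":{"type":"number"}},"required":["plan"]}

```bash
mkdir -p pics; python3 - <<'E'
from station import *
import cv2
for n in("scene","top"):
    im=snapshot(n); cv2.imwrite(f"pics/{n}0.png",im[:,:,::-1])
    c=calibration(n); print(n,c)
print(calibration("wrist")); print(sense())
a=cv2.imread("pics/scene0.png");b=cv2.imread("pics/top0.png")
cv2.imwrite("pics/both0.png",cv2.resize(cv2.vconcat([a,b]),(480,600)))
E
```

```text
scene {'camera_matrix': array([[412.56187941,   0.        , 322.25636933],
       [  0.        , 412.56187941, 202.49472574],
       [  0.        ,   0.        ,   1.        ]]), 'R': array([[ 0.09364547,  0.99535042, -0.02254034],
       [ 0.51654129, -0.0679272 , -0.8535637 ],
       [-0.85112609,  0.06828936, -0.52050067]]), 't': array([-0.04686721, -0.16462313,  1.51430506])}
top {'camera_matrix': array([[516.06077281,   0.        , 319.0504789 ],
       [  0.        , 516.06077281, 200.90902539],
       [  0.        ,   0.        ,   1.        ]]), 'R': array([[ 0.02739911, -0.99962227,  0.00214828],
       [-0.99261129, -0.02746094, -0.11818939],
       [ 0.11820374,  0.00110588, -0.99298875]]), 't': array([-0.00598203,  0.54755658,  1.36058969])}
{'camera_matrix': array([[309.70691629,   0.        , 309.97589727],
       [  0.        , 309.70691629, 197.50022545],
       [  0.        ,   0.        ,   1.        ]]), 'mount': array([[ 4.00830363e-04, -9.52236708e-01, -3.05360592e-01,
         7.83597188e-02],
       [ 9.99999914e-01,  3.48223012e-04,  2.26746985e-04,
        -7
[... 165 characters left out ...]
    1.00000000e+00]])}
{'t': 0.1, 'q': array([ 9.86516181e-01,  5.28395839e-01,  1.43377193e+00, -5.67992347e-06,
        1.18141533e+00, -1.78483858e-01]), 'qd': array([ 0.00018404, -0.00219794, -0.00329415,  0.00027977,  0.00107052,
        0.00064931]), 'tau': array([ 4.52790327e-04, -4.43306172e+01, -1.78586394e+01, -1.68991828e-04,
        3.93335955e-03, -2.46211670e-05]), 'tcp_pos': array([0.24632146, 0.57370922, 0.23041829]), 'tool_rot': array([ 2.01507708e-01,  9.79486423e-01, -9.24692711e-04, -3.67987043e-04]), 'force': array([-0.04598365, -0.38845295,  0.84223145]), 'ft_torque': array([-0.01601932, -0.01684559, -0.03304979]), 'gripper_force': 0.0, 'finger_gap': 1.0037801132294755}
```

View pics/scene0.png

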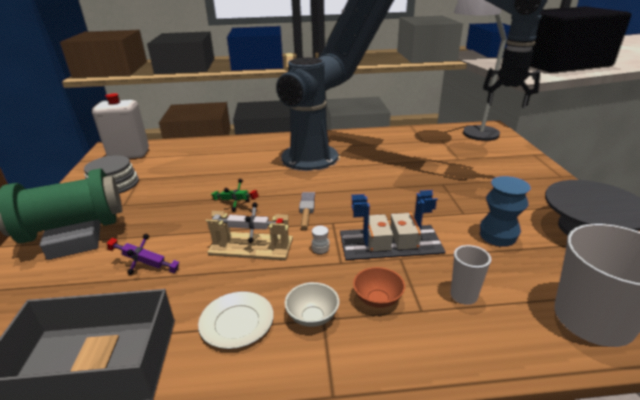

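View pics/top0.png

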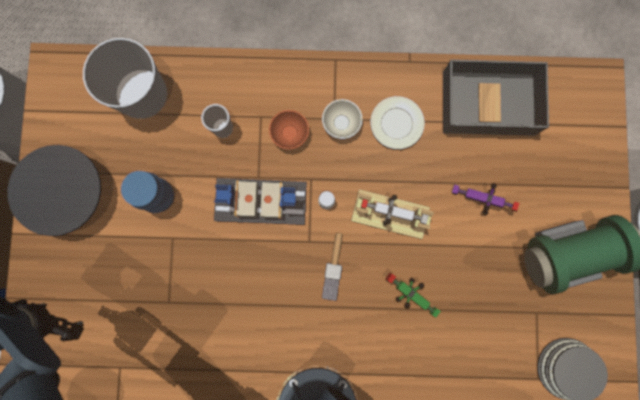

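Candidates in the top view are the steel turnbuckle in the cradle (395,213), the green one (412,294) and the purple one (485,198). By the description it is the steel one in the cradle, with its red end at about (364,203). The clamp is at (260,200), the jar at (327,200) and the vase at (147,190). I'll check this in a crop.

```bash
python3 - <<'E'
import cv2
a=cv2.imread("pics/scene0.png");b=cv2.imread("pics/top0.png")
r=lambda i,k:cv2.resize(i,None,fx=k,fy=k,interpolation=cv2.INTER_CUBIC)
B1=r(b[175:245,340:440],4);B2=r(b[170:240,210:310],4)   # each 400x280
A1=r(a[195:265,200:300],4);A2=r(a[185:265,335:445],400/110)
o=cv2.vconcat([cv2.hconcat([B1,B2]),cv2.hconcat([A1,A2[:280]])])
print(o.shape);cv2.imwrite("pics/crop1.png",o)
E
```

```text
(560, 800, 3)
```

View pics/crop1.png

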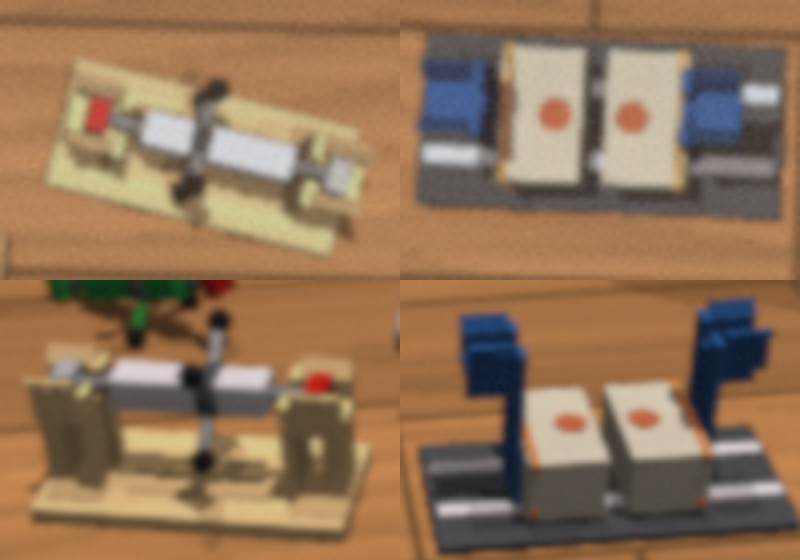

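```bash
cat > h.py <<'E'
from station import *
import numpy as np, cv2
from scipy.spatial.transform import Rotation as Ro
def P(n):
    c=calibration(n); return c["camera_matrix"],c["R"],c["t"]
def tri2(pt,ps):
    K,R,t=P("top");A=K@np.c_[R,t];K,R,t=P("scene");B=K@np.c_[R,t]
    X=cv2.triangulatePoints(A,B,np.array(pt,float).T,np.array(ps,float).T);return (X[:3]/X[3]).T
def atz(n,p,z):
    K,R,t=P(n);d=R.T@np.linalg.inv(K)@[*p,1];C=-R.T@t;return C+d*(z-C[2])/d[2]
W=calibration("wrist")
def wray(p,pos,quat):
    K=W["camera_matrix"];d=(np.array(p,float)-K[:2,2])/K[0,0];r=np.hypot(*d)
    v=np.array([*(d/r*np.sin(r)),np.cos(r)]) if r>0 else np.array([0,0,1.])
    M=W["mount"];R=Ro.from_quat(quat).as_matrix()
    return R@M[:3,3]+pos,R@(M[:3,:3]@v)
def wz(p,pos,quat,z):
    C,d=wray(p,pos,quat);return C+d*(z-C[2])/d[2]
def meet(rays):
    A=0;b=0
    for C,d in rays:
        Q=np.eye(3)-np.outer(d,d);A=A+Q;b=b+Q@C
    return np.linalg.solve(A,b)
def wproj(X,pos,quat):
    M=W["mount"];R=Ro.from_quat(quat).as_matrix();K=W["camera_matrix"]
    c=M[:3,:3].T@(R.T@(np.array(X)-pos)-M[:3,3]);th=np.arctan2(np.hypot(c[0],c[1]),c[2])
    return K[:2,2]+K[0,0]*th*c[:2]/np.hypot(c[0],c[1])
E
python3 - <<'E'
from h import *
np.set_printoptions(precision=4,suppress=True)
t=[(364.5,203.75),(425.5,219.25),(390.75,210),(223.75,193.75),(288.25,196.75)]
s=[(279.5,220.5),(217,216.75),(251,218.5),(427.1,200.1),(359.75,202.9)]
print(tri2(t,s))
for p,z in zip(t,(.089,.089,.095,.13,.13)): print(atz("top",p,z))
print(atz("top",(327,200),.06),atz("top",(147,190),.155),"clamp corners",[atz("top",p,.01)[:2] for p in ((216,178.5),(306,182),(305,224),(214.5,221.5))])
q=sense()["tool_rot"];print(Ro.from_quat(q).as_matrix())
E
```

```text
[[ 0.5366 -0.1076  0.0891]
 [ 0.5004 -0.2641  0.0899]
 [ 0.522  -0.1761  0.0911]
 [ 0.5484  0.2511  0.1255]
 [ 0.5446  0.0876  0.1285]]
[ 0.5366 -0.1087  0.089 ]
[ 0.5008 -0.2667  0.089 ]
[ 0.5216 -0.176   0.095 ]
[0.5474 0.2488 0.13  ]
[0.5443 0.0866 0.13  ]
[ 0.5472 -0.0119  0.06  ] [0.5483 0.4336 0.155 ] clamp corners [array([0.6045, 0.2948]), array([0.6016, 0.0465]), array([0.4857, 0.0457]), array([0.4857, 0.2928])]
[[-0.9188  0.3947 -0.0011]
 [ 0.3947  0.9188 -0.0017]
 [ 0.0003 -0.002  -1.    ]]
```

```bash
cat >> h.py <<'E'
def Rdown(yaw): # yaw = angle of tool y in world
    c,s=np.cos(yaw),np.sin(yaw); return Ro.from_matrix(np.array([[-s,c,0],[c,s,0],[0,0,-1.]]))
def plan(pos,yaw,step=.055,ang=.17,jaw=-1,n=None):
    s=sense();p=np.array(s["tcp_pos"]);R=Ro.from_quat(s["tool_rot"]);T=Rdown(yaw)
    w=(R.inv()*T).as_rotvec();d=np.array(pos)-p
    n=n or max(1,int(np.ceil(max(np.linalg.norm(d)/step,np.linalg.norm(w)/ang))))
    print("n",n,"from",p.round(4),"d",d.round(4),"w",w.round(3))
    for k in range(n):
        print([*[float(x) for x in R.inv().apply(d/n).round(4)],*[float(x) for x in (w/n).round(4)],jaw])
        R=R*Ro.from_rotvec(w/n)
E
python3 - <<'E'
from h import *
plan([.515,-.205,.24],-.223)
E
```

```text
n 15 from [0.2463 0.5737 0.2304] d [ 0.2687 -0.7787  0.0096] w [-2.000e-03  1.000e-03  1.388e+00]
[-0.037, -0.0406, -0.0006, -0.0001, 0.0001, 0.0925, -1]
[-0.0405, -0.037, -0.0006, -0.0001, 0.0001, 0.0925, -1]
[-0.0438, -0.0331, -0.0006, -0.0001, 0.0001, 0.0925, -1]
[-0.0467, -0.0289, -0.0006, -0.0001, 0.0001, 0.0925, -1]
[-0.0491, -0.0245, -0.0006, -0.0001, 0.0001, 0.0925, -1]
[-0.0512, -0.0199, -0.0006, -0.0001, 0.0001, 0.0925, -1]
[-0.0528, -0.015, -0.0006, -0.0001, 0.0001, 0.0925, -1]
[-0.054, -0.0101, -0.0006, -0.0001, 0.0001, 0.0925, -1]
[-0.0547, -0.0051, -0.0006, -0.0001, 0.0001, 0.0925, -1]
[-0.0549, 0.0, -0.0006, -0.0001, 0.0001, 0.0925, -1]
[-0.0547, 0.0051, -0.0006, -0.0001, 0.0001, 0.0925, -1]
[-0.054, 0.0101, -0.0006, -0.0001, 0.0001, 0.0925, -1]
[-0.0528, 0.0151, -0.0006, -0.0001, 0.0001, 0.0925, -1]
[-0.0512, 0.0199, -0.0006, -0.0001, 0.0001, 0.0925, -1]
[-0.0491, 0.0245, -0.0006, -0.0001, 0.0001, 0.0925, -1]
```

Request:
apply_moves --pt "-0.037 -0.041 0 0 0 0.0925 -1" --pt "-0.04 -0.037 0 0 0 0.0925 -1" --pt "-0.044 -0.033 0 0 0 0.0925 -1" --pt "-0.047 -0.029 -0.001 0 0 0.0925 -1" --pt "-0.049 -0.0245 -0.001 0 0 0.0925 -1" --pt "-0.051 -0.02 -0.001 0 0 0.0925 -1" --pt "-0.053 -0.015 -0.001 0 0 0.0925 -1" --pt "-0.054 -0.01 -0.001 0 0 0.0925 -1"

```text
t: 1.1
tcp_pos: [0.3901, 0.157, 0.2363]
tool_rot: [0.543, 0.84, 0.0, 0.0]
force: [0.1, 0.4, 1.0]
finger_gap: 0.997
gripper_force: 0.0
```

Request:
apply_moves --pt "-0.055 -0.005 0 0 0 0.0925 -1" --pt "-0.055 0 0 0 0 0.0925 -1" --pt "-0.055 0.005 -0.001 0 0 0.0925 -1" --pt "-0.054 0.01 -0.001 0 0 0.0925 -1" --pt "-0.053 0.015 -0.001 0 0 0.0925 -1" --pt "-0.051 0.02 -0.001 0 0 0.0925 -1" --pt "-0.049 0.0245 -0.001 0 0 0.0925 -1" --pt "0 0 0 0 0 0 -1"

```text
t: 2.1
tcp_pos: [0.5169, -0.2094, 0.241]
tool_rot: [0.783, 0.622, 0.0, 0.001]
force: [0.4, 0.4, 0.2]
finger_gap: 1.006
gripper_force: 0.0
```

```bash
python3 - <<'E'
from h import *
s=sense();im=snapshot("wrist");cv2.imwrite("pics/w1.png",im[:,:,::-1])
np.savez("w1.npz",p=s["tcp_pos"],q=s["tool_rot"]);print(s["tcp_pos"],s["tool_rot"],s["t"])
plan([.515,-.205,.24],-.223)
for X in([.5366,-.108,.085],[.5004,-.265,.085],[.522,-.176,.08]):print(wproj(X,s["tcp_pos"],s["tool_rot"]))
cv2.imwrite("pics/w1v.png",cv2.resize(im[:,:,::-1],(800,500)))
E
```

```text
[ 0.5169371  -0.20935402  0.24098646] [7.82629790e-01 6.22486200e-01 1.02062018e-04 1.23791173e-03] 2.1
n 1 from [ 0.5155 -0.2067  0.2406] d [-0.0005  0.0017 -0.0006] w [-0.001 -0.001 -0.002]
[0.0015, -0.0009, 0.0006, -0.0009, -0.0005, -0.0019, -1]
[305.93135531  75.27553379]
[306.36421328 233.83494806]
[307.16532032 146.3789294 ]
```

View pics/w1v.png

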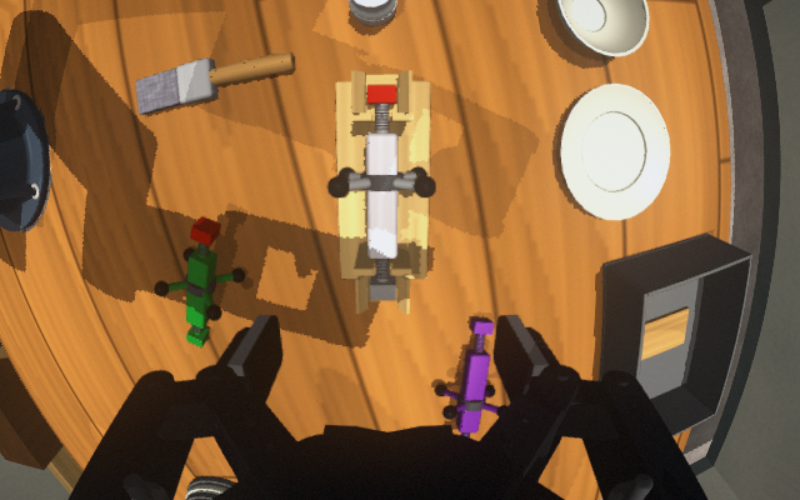

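The wrist view shows the steel turnbuckle upright in the frame: red head at (382,94), hub at (382,182), plain head at (382,288). The upper knobs are at (340,186) and (424,186). The green and purple decoys are clear of it.

```bash
python3 - <<'E'
from h import *
np.set_printoptions(precision=4,suppress=True)
z=np.load("w1.npz")
f=lambda u,v,h:wz((u/1.25,v/1.25),z["p"],z["q"],h)
r,b=f(382,94,.089),f(382,289,.089);e1,e2=f(382,133,.09),f(382,258,.09)
k1,k2=f(340,186,.109),f(424,186,.109)
print(r,b,np.linalg.norm(r-b),(r+b)/2,e1,e2,np.linalg.norm(e1-e2),(e1+e2)/2,k1,k2)
u=(r-b);print("perp yaw",np.arctan2(u[1],u[0])-np.pi/2)
# height from wrist ray + scene ray
def sray(n,p):
    K,R,t=P(n);return -R.T@t,(lambda d:d/np.linalg.norm(d))(R.T@np.linalg.inv(K)@[*p,1])
for w,s,t in(((382,94),(279.5,220),(364.5,203.75)),((382,289),(217,216.75),(425.5,219.25))):
    print(meet([wray((w[0]/1.25,w[1]/1.25),z["p"],z["q"]),sray("scene",s),sray("top",t)]))
E
```

```text
[ 0.5363 -0.1082  0.089 ] [ 0.5008 -0.2601  0.089 ] 0.15601750951271973 [ 0.5185 -0.1842  0.089 ] [ 0.5296 -0.1371  0.09  ] [ 0.5071 -0.2332  0.09  ] 0.09866499361015171 [ 0.5184 -0.1851  0.09  ] [ 0.492  -0.1667  0.109 ] [ 0.5506 -0.1803  0.109 ]
perp yaw -0.22964225687305762
[ 0.5364 -0.1076  0.0903]
[ 0.5004 -0.2626  0.0889]
```

```bash
python3 - <<'E'
from h import *
plan([.5144,-.2026,.057],-.23,step=.035)
E
```

```text
n 6 from [ 0.5155 -0.2067  0.2406] d [-0.0011  0.0041 -0.1836] w [-0.001 -0.001  0.005]
[0.0006, -0.0003, 0.0306, -0.0002, -0.0001, 0.0009, -1]
[0.0006, -0.0003, 0.0306, -0.0002, -0.0001, 0.0009, -1]
[0.0006, -0.0003, 0.0306, -0.0002, -0.0001, 0.0009, -1]
[0.0006, -0.0003, 0.0306, -0.0002, -0.0001, 0.0009, -1]
[0.0006, -0.0003, 0.0306, -0.0002, -0.0001, 0.0009, -1]
[0.0006, -0.0003, 0.0306, -0.0002, -0.0001, 0.0009, -1]
```

Request:
apply_moves --pt "0.0035 -0.002 0.0306 -0.001 -0.001 0.005 -1" --pt "0 0 0.0306 0 0 0 -1" --pt "0 0 0.0306 0 0 0 -1" --pt "0 0 0.0306 0 0 0 -1" --pt "0 0 0.0306 0 0 0 -1" --pt "0 0 0.0306 0 0 0 -1" --pt "0 0 0 0 0 0 -1"

```text
t: 3.02
tcp_pos: [0.5122, -0.1988, 0.0559]
tool_rot: [0.782, 0.623, -0.001, -0.003]
force: [0.1, 0.8, 0.9]
finger_gap: 1.0
gripper_force: 0.0
```

Request:
apply_moves --pt "0 0 0 0 0 0 1" --pt "0 0 0 0 0 0 1" --pt "0 0 0 0 0 0 1" --pt "0 0 0 0 0 0 1" --pt "0 0 0 0 0 0 1" --pt "0 0 0 0 0 0 1" --force 50

```text
t: 3.78
tcp_pos: [0.5148, -0.2017, 0.0582]
tool_rot: [0.783, 0.622, 0.0, 0.001]
force: [-0.1, 1.4, 5.1]
finger_gap: 0.271
gripper_force: 54.1
```

Request:
apply_moves --pt "0 0 -0.01 0 0 0 1" --pt "0 0 -0.02 0 0 0 1" --pt "0 0 -0.025 0 0 0 1" --pt "0 0 -0.03 0 0 0 1" --pt "0 0 -0.035 0 0 0 1" --pt "0 0 -0.03 0 0 0 1" --pt "0 0 0 0 0 0 1" --pt "0 0 0 0 0 0 1"

```text
t: 4.78
tcp_pos: [0.5132, -0.2006, 0.2062]
tool_rot: [0.783, 0.622, -0.001, -0.001]
force: [-0.5, 0.5, -4.1]
finger_gap: 0.273
gripper_force: 53.2
```

```bash
python3 - <<'E'
from h import *
s=sense();im=snapshot("wrist");cv2.imwrite("pics/w2.png",im[:,:,::-1])
np.savez("w2.npz",p=s["tcp_pos"],q=s["tool_rot"]);print(s["tcp_pos"],s["force"],s["gripper_force"],s["t"])
p,q=s["tcp_pos"],s["tool_rot"]
R=Ro.from_quat(q)
for X in([.097,0,-.03],[-.063,0,-.03]):print(wproj(p+R.apply(X),p,q))  # expected head tops
plan([.545,.152,.21],-.015,jaw=1)
cv2.imwrite("pics/w2v.png",cv2.resize(im[:,120:520,::-1],(800,800))[:600])
E
```

```text
[ 0.5132108  -0.20064182  0.20621903] [-0.46332501  0.53114456 -4.13888485] 53.1783252954483 4.775
[310.39868696  49.93781326]
[310.13126169 379.96229169]
n 7 from [ 0.5131 -0.2006  0.2059] d [0.0319 0.3526 0.0041] w [-0.003 -0.001 -0.213]
[0.0501, -0.0069, -0.0006, -0.0004, -0.0001, -0.0304, 1]
[0.0503, -0.0054, -0.0006, -0.0004, -0.0001, -0.0304, 1]
[0.0504, -0.0039, -0.0006, -0.0004, -0.0001, -0.0304, 1]
[0.0505, -0.0023, -0.0006, -0.0004, -0.0001, -0.0304, 1]
[0.0506, -0.0008, -0.0006, -0.0004, -0.0001, -0.0304, 1]
[0.0506, 0.0007, -0.0006, -0.0004, -0.0001, -0.0304, 1]
[0.0505, 0.0023, -0.0006, -0.0004, -0.0001, -0.0304, 1]
```

View pics/w2v.png

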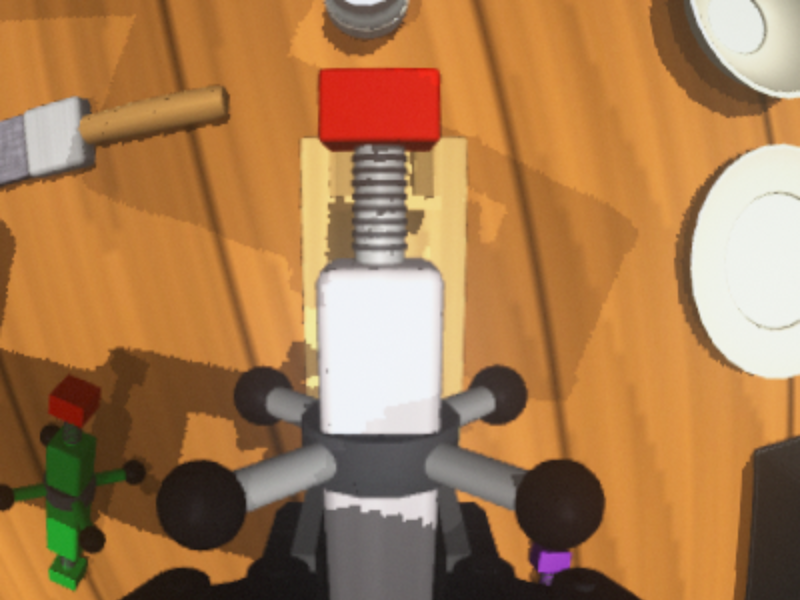

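Red head at (380,105) in the crop, square in the jaws and level, with the barrel held as intended. Next I'll look at the brackets from two wrist positions.

```bash
python3 - <<'E'
from h import *
plan([.455,.11,.24],-.015,jaw=1)
E
```

```text
n 6 from [ 0.5131 -0.2006  0.2059] d [-0.0581  0.3106  0.0341] w [-0.003 -0.001 -0.213]
[0.0482, -0.0211, -0.0056, -0.0005, -0.0001, -0.0354, 1]
[0.049, -0.0194, -0.0056, -0.0005, -0.0001, -0.0354, 1]
[0.0496, -0.0176, -0.0056, -0.0005, -0.0001, -0.0354, 1]
[0.0502, -0.0159, -0.0057, -0.0005, -0.0001, -0.0354, 1]
[0.0507, -0.0141, -0.0057, -0.0005, -0.0001, -0.0354, 1]
[0.0512, -0.0123, -0.0057, -0.0005, -0.0001, -0.0354, 1]
```

Request:
apply_moves --pt "0.048 -0.021 -0.0056 -0.0005 0 -0.0354 1" --pt "0.049 -0.0195 -0.0056 -0.0005 0 -0.0354 1" --pt "0.0495 -0.0175 -0.0056 -0.0005 0 -0.0354 1" --pt "0.05 -0.016 -0.0057 -0.0005 0 -0.0354 1" --pt "0.0505 -0.014 -0.0057 -0.0005 0 -0.0354 1" --pt "0.051 -0.0125 -0.0057 -0.0005 0 -0.0354 1" --pt "0 0 0 0 0 0 1" --pt "0 0 0 0 0 0 1"

```text
t: 5.82
tcp_pos: [0.4553, 0.1083, 0.2399]
tool_rot: [0.712, 0.702, -0.0, 0.001]
force: [0.2, -0.8, -4.1]
finger_gap: 0.279
gripper_force: 53.1
```

```bash
python3 - <<'E'
from h import *
s=sense();im=snapshot("wrist");cv2.imwrite("pics/w3.png",im[:,:,::-1])
np.savez("w3.npz",p=s["tcp_pos"],q=s["tool_rot"]);print(s["tcp_pos"],s["tool_rot"],s["t"])
for X in([.545,.25,.13],[.545,.09,.13]):print(wproj(X,s["tcp_pos"],s["tool_rot"]))
plan([.455,.11,.24],-.015,jaw=1)
E
```

```text
[0.45533775 0.10827063 0.23992667] [ 7.12074211e-01  7.02103095e-01 -2.69303263e-04  1.22065211e-03] 5.825
[416.00427124  29.69816766]
[409.68798536 212.4481491 ]
n 1 from [0.4557 0.1077 0.2401] d [-0.0007  0.0023 -0.0001] w [ 0.002  0.002 -0.   ]
[0.0023, -0.0008, 0.0001, 0.0018, 0.002, -0.0005, 1]
```

Request:
apply_moves --pt "0 0.025 0 0 0 0 1" --pt "0 0.05 0 0 0 0 1" --pt "0 0.05 0 0 0 0 1" --pt "0 0.04 0 0 0 0 1" --pt "0 0.015 0 0 0 0 1" --pt "0 0 0 0 0 0 1" --pt "0 0 0 0 0 0 1"

```text
t: 6.75
tcp_pos: [0.6347, 0.1045, 0.2407]
tool_rot: [0.713, 0.701, -0.0, 0.001]
force: [-1.0, -0.6, -3.6]
finger_gap: 0.268
gripper_force: 53.0
```

```bash
python3 - <<'E'
from h import *
s=sense();im=snapshot("wrist");cv2.imwrite("pics/w4.png",im[:,:,::-1])
np.savez("w4.npz",p=s["tcp_pos"],q=s["tool_rot"]);print(s["tcp_pos"],s["tool_rot"],s["t"])
o=[]
for i in(3,4):
    z=np.load(f"w{i}.npz");I=cv2.imread(f"pics/w{i}.png")
    for X in([.545,.25,.13],[.545,.09,.13]):
        u,v=wproj(X,z["p"],z["q"]).round().astype(int);u0,v0=u-50,max(0,v-37)
        print(i,u0,v0);o.append(cv2.resize(I[v0:v0+75,u0:u0+100],(400,300),interpolation=cv2.INTER_CUBIC))
cv2.imwrite("pics/c34.png",cv2.vconcat([cv2.hconcat(o[:2]),cv2.hconcat(o[2:])]))
E
```

```text
[0.63474337 0.10453765 0.24071104] [ 7.12963107e-01  7.01201028e-01 -3.40122368e-04  7.81684974e-04] 6.75
3 366 0
3 360 175
4 149 0
4 161 174
```

View pics/c34.png

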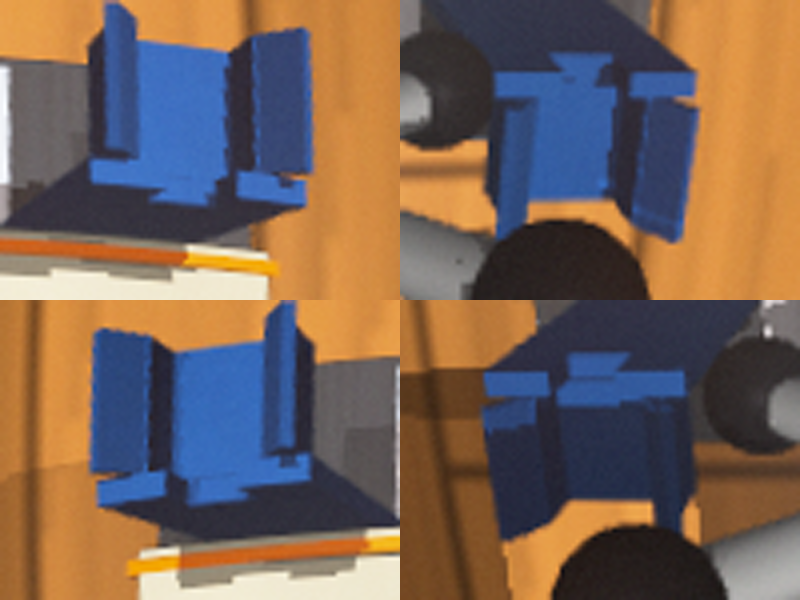

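The crops show both blue brackets. The plate tops of the +y bracket run (90,170)–(306,194) in view 3 and (97,493)–(310,465) in view 4. Those of the -y bracket run (496,84)–(695,82) in view 3 and (486,384)–(685,383) in view 4.

```bash
python3 - <<'E'
from h import *
np.set_printoptions(precision=4,suppress=True)
z3,z4=np.load("w3.npz"),np.load("w4.npz")
off={(3,0):(366,0),(3,1):(360,175),(4,0):(149,0),(4,1):(161,174)}
def ray(i,j,u,v):
    z=z3 if i==3 else z4;o=off[i,j];return wray((o[0]+(u+.5)/4-.5,o[1]+(v+.5)/4-.5),z["p"],z["q"])
pts={"Lm":(0,(90,170),(97,193)),"Lp":(0,(306,194),(310,165)),"Rm":(1,(96,84),(86,84)),"Rp":(1,(295,82),(285,83))}
r={k:meet([ray(3,j,*a),ray(4,j,*b)]) for k,(j,a,b) in pts.items()}
print(r)
L=(r["Lm"]+r["Lp"])/2;R=(r["Rm"]+r["Rp"])/2;print(L,R,(L+R)/2,np.linalg.norm((L-R)[:2]),np.arctan2(*(R-L)[:2][::1]) )
d=L-R;print("yaw",np.arctan2(d[1],d[0])-np.pi/2)
E
```

```text
{'Lm': array([0.5204, 0.2369, 0.1303]), 'Lp': array([0.5685, 0.2365, 0.1304]), 'Rm': array([0.5192, 0.1065, 0.1309]), 'Rp': array([0.5666, 0.1058, 0.1301])}
[0.5445 0.2367 0.1303] [0.5429 0.1061 0.1305] [0.5437 0.1714 0.1304] 0.1305803922475728 -3.129379544316044
yaw -0.01221310927374919
```

```bash
python3 - <<'E'
from h import *
plan([.5439,.1544,.24],-.012,jaw=1,n=3)
E
```

```text
n 3 from [0.6347 0.1049 0.2411] d [-0.0908  0.0495 -0.0011] w [ 0.001  0.002 -0.004]
[0.016, -0.0305, 0.0003, 0.0004, 0.0005, -0.0014, 1]
[0.0161, -0.0305, 0.0003, 0.0004, 0.0005, -0.0014, 1]
[0.0161, -0.0305, 0.0003, 0.0004, 0.0005, -0.0014, 1]
```

Request:
apply_moves --pt "0.016 -0.0305 0 0.0004 0.0006 -0.0014 1" --pt "0.016 -0.0305 0 0.0004 0.0006 -0.0014 1" --pt "0.016 -0.0305 0.001 0.0004 0.0006 -0.0014 1" --pt "0 0 0.03 0 0 0 1" --pt "0 0 0.035 0 0 0 1" --pt "0 0 0.025 0 0 0 1" --pt "0 0 0.01 0 0 0 1" --pt "0 0 0 0 0 0 1"

```text
t: 7.8
tcp_pos: [0.545, 0.1548, 0.1404]
tool_rot: [0.711, 0.703, 0.001, 0.001]
force: [0.5, -0.5, -3.9]
finger_gap: 0.277
gripper_force: 52.9
```

```bash
python3 - <<'E'
from h import *
ps=[];im=None
for n in("wrist","scene","wrist","top"):
    s=sense();ps.append(np.r_[s["tcp_pos"],s["tool_rot"]]);im=snapshot(n);cv2.imwrite(f"pics/{n}5.png",im[:,:,::-1])
p=np.mean(ps,0);print(np.array(ps)[:,:3].round(4),s["t"],s["force"]);np.savez("w5.npz",p=p[:3],q=p[3:])
plan([.5439,.1544,.1052],-.012,jaw=1,n=1)
I=cv2.imread("pics/wrist5.png");print(wproj([.545,.25,.13],p[:3],p[3:]))
S=cv2.imread("pics/scene5.png")
cv2.imwrite("pics/v5.png",cv2.hconcat([cv2.resize(I[0:100,250:370],(480,400)),cv2.resize(S[165:265,340:420+0],(320,400),interpolation=cv2.INTER_CUBIC)]))
E
```

```text
[[0.545  0.1548 0.1404]
 [0.5458 0.1549 0.1411]
 [0.5462 0.1549 0.1415]
 [0.5463 0.1549 0.1417]] 7.95 [ 0.64783717 -0.16021331 -3.55600726]
n 1 from [0.5463 0.1549 0.1416] d [-0.0024 -0.0005 -0.0364] w [ 0.005 -0.001  0.001]
[-0.0005, -0.0026, 0.0364, 0.0051, -0.0005, 0.0011, 1]
[306.33055979  67.40556094]
```

View pics/v5.png

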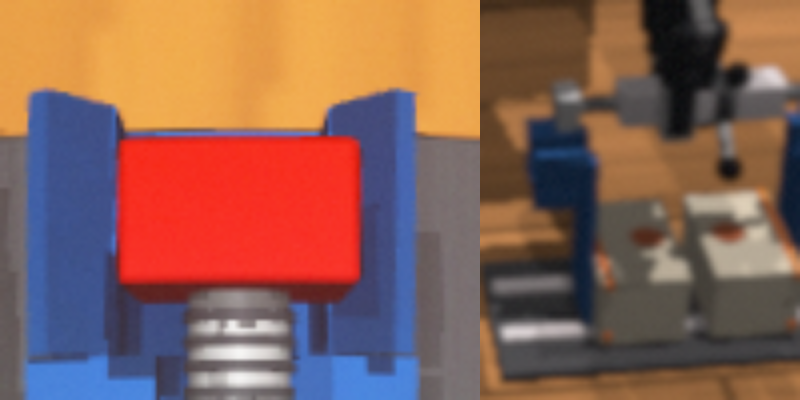

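The red head sits over the +y pocket, about 2.3 mm too far toward tool +y (head centre 240 px against pocket centre 222 px). The plain head is over its own bracket. I'll correct that and lower.

Request:
apply_moves --pt "0 -0.0025 0 0.004 0 0.001 1" --pt "0 0 0.006 0 0 0 1" --pt "0 0 0.008 0 0 0 1" --pt "0 0 0.008 0 0 0 1" --pt "0 0 0.006 0 0 0 1" --pt "0 0 0.003 0 0 0 1" --pt "0 0 0 0 0 0 1" --pt "0 0 0 0 0 0 1"

```text
t: 9.0
tcp_pos: [0.5431, 0.1549, 0.1096]
tool_rot: [0.711, 0.703, -0.0, -0.0]
force: [-0.3, 0.7, -3.4]
finger_gap: 0.273
gripper_force: 53.0
```

```bash
python3 - <<'E'
from h import *
s=sense();print(s["tcp_pos"],s["force"],s["ft_torque"])
I=snapshot("wrist")[:,:,::-1];S=snapshot("scene")[:,:,::-1]
cv2.imwrite("pics/w6.png",I);cv2.imwrite("pics/s6.png",S)
plan([.5439,.1544,.1052],-.012,jaw=1,n=1)
cv2.imwrite("pics/v6.png",cv2.hconcat([cv2.resize(I[0:100,250:370],(480,400)),cv2.resize(S[165:265,340:440],(320,400),interpolation=cv2.INTER_CUBIC)]))
E
```

```text
[0.54310496 0.15489792 0.10958411] [-0.2716836   0.67955966 -3.40786202] [-0.06626956  0.00537813 -0.04477676]
n 1 from [0.5431 0.1549 0.1097] d [ 0.0008 -0.0005 -0.0045] w [-0.001 -0.     0.   ]
[-0.0005, 0.0008, 0.0045, -0.0007, -0.0003, 0.0001, 1]
```

Request:
apply_moves --pt "0 0.0006 0.0015 0 0 0 1" --pt "0 0 0.0015 0 0 0 1" --pt "0 0 0.001 0 0 0 1" --pt "0 0 0 0 0 0 1"

```text
t: 9.6
tcp_pos: [0.5437, 0.1549, 0.1058]
tool_rot: [0.711, 0.703, -0.0, -0.0]
force: [-0.9, 0.7, 0.3]
finger_gap: 0.27
gripper_force: 53.6
```

```bash
python3 - <<'E'
from h import *
I=snapshot("wrist")[:,:,::-1];S=snapshot("scene")[:,:,::-1]
s=sense();print(s["tcp_pos"],s["force"],s["ft_torque"])
cv2.imwrite("pics/v6.png",cv2.hconcat([cv2.resize(I[0:100,250:370],(480,400)),cv2.resize(S[165:265,340:440],(320,400),interpolation=cv2.INTER_CUBIC)]))
E
```

```text
[0.54367446 0.15489507 0.10580956] [0.25800533 0.18731542 0.72181481] [-0.05746443  0.0718957   0.00530328]
```

View pics/v6.png

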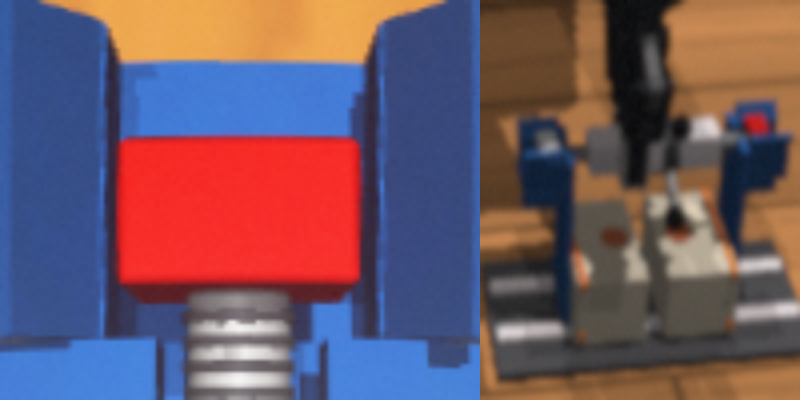

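Both heads lie in their pockets and the weight is off the wrist. I'll release and rise.

Request:
apply_moves --pt "0 0 0 0 0 0 -1" --pt "0 0 0 0 0 0 -1" --pt "0 0 0 0 0 0 -1" --pt "0 0 0 0 0 0 -1" --pt "0 0 0 0 0 0 -1" --pt "0 0 -0.03 0 0 0 -1" --pt "0 0 -0.05 0 0 0 -1" --pt "0 0 -0.05 0 0 0 -1"

```text
t: 10.7
tcp_pos: [0.5433, 0.1548, 0.2364]
tool_rot: [0.711, 0.703, -0.001, -0.001]
force: [1.1, 0.2, -0.4]
finger_gap: 0.998
gripper_force: 0.0
```

Request:
apply_moves --pt "-0.02 0 0 0 0 0 -1" --pt "-0.04 0 0 0 0 0 -1" --pt "0 0 0 0 0 0 -1" --pt "0 0 0 0 0 0 -1"

```text
t: 11.2
tcp_pos: [0.5423, 0.0947, 0.2344]
tool_rot: [0.712, 0.703, -0.001, -0.002]
force: [-0.2, 0.3, 0.5]
finger_gap: 0.998
gripper_force: 0.0
```

```bash
python3 - <<'E'
from h import *
s=sense();I=snapshot("wrist")[:,:,::-1];p,q=s["tcp_pos"],s["tool_rot"]
np.savez("w7.npz",p=p,q=q);cv2.imwrite("pics/w7.png",I);print(p,s["t"])
for X in([.5437,.2514,.136],[.5437,.0914,.136],[.5437+.031,.184,.156],[.5437-.031,.184,.156]):print(wproj(X,p,q))
cv2.imwrite("pics/v7.png",cv2.resize(I[0:300,210:410],(400,600),interpolation=cv2.INTER_CUBIC))
E
```

```text
[0.54230119 0.09469383 0.23442082] 11.2
[309.83658707   3.87264048]
[312.29225315 202.64610678]
[355.05509058  86.14704236]
[266.82862342  87.17953374]
```

View pics/v7.png

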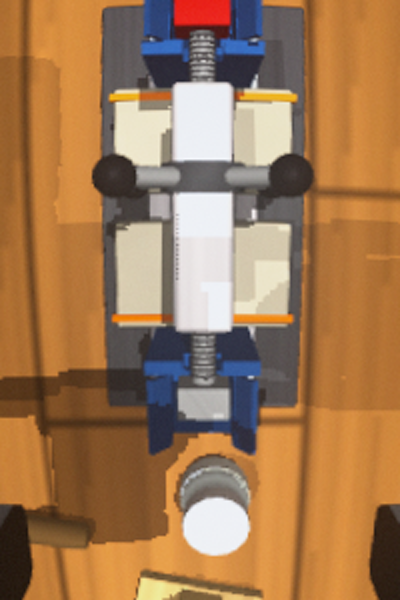

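The turnbuckle lies in both brackets with the mould still open. The upper knobs are at (114,175) and (292,175) in the crop, as predicted.

```bash
python3 - <<'E'
from h import *
np.set_printoptions(precision=4,suppress=True)
z=np.load("w7.npz")
for u in(267,356):print(wz((u,87.3),z["p"],z["q"],.156))
plan([.5748,.1835,.215],np.pi/2-.012,jaw=.06)
E
```

```text
[0.5128 0.1839 0.156 ]
[0.5754 0.1832 0.156 ]
n 10 from [0.5424 0.0951 0.2345] d [ 0.0324  0.0884 -0.0195] w [-0.002 -0.003 -1.571]
[0.0089, 0.0031, 0.002, -0.0002, -0.0003, -0.1571, 0.06]
[0.0083, 0.0045, 0.0019, -0.0002, -0.0003, -0.1571, 0.06]
[0.0075, 0.0057, 0.0019, -0.0002, -0.0003, -0.1571, 0.06]
[0.0065, 0.0068, 0.0019, -0.0002, -0.0003, -0.1571, 0.06]
[0.0053, 0.0078, 0.0019, -0.0002, -0.0003, -0.1571, 0.06]
[0.0041, 0.0085, 0.0019, -0.0002, -0.0003, -0.1571, 0.06]
[0.0027, 0.009, 0.0019, -0.0002, -0.0003, -0.1571, 0.06]
[0.0012, 0.0093, 0.0019, -0.0002, -0.0003, -0.1571, 0.06]
[-0.0002, 0.0094, 0.002, -0.0002, -0.0003, -0.1571, 0.06]
[-0.0017, 0.0093, 0.002, -0.0002, -0.0003, -0.1571, 0.06]
```

Request:
apply_moves --pt "0.009 0.003 0.002 0 0 -0.157 0.06" --pt "0.0083 0.0045 0.002 0 0 -0.157 0.06" --pt "0.0075 0.0057 0.002 0 0 -0.157 0.06" --pt "0.0065 0.0068 0.002 0 0 -0.157 0.06" --pt "0.0053 0.0078 0.002 0 0 -0.157 0.06" --pt "0.004 0.0085 0.002 0 0 -0.157 0.06" --pt "0.0027 0.009 0.002 0 0 -0.157 0.06" --pt "0.0012 0.0093 0.002 0 0 -0.157 0.06"

```text
t: 12.25
tcp_pos: [0.5684, 0.167, 0.2187]
tool_rot: [0.159, 0.987, 0.0, -0.001]
force: [0.4, -1.2, 0.2]
finger_gap: 0.47
gripper_force: 0.0
```

Request:
apply_moves --pt "0 0.0094 0.002 0 0 -0.157 0.06" --pt "-0.0017 0.0093 0.002 0 0 -0.157 0.06" --pt "0 0 0 0 0 0 0.06" --pt "0 0 0 0 0 0 0.06" --pt "0 0 0 0 0 0 0.06"

```text
t: 12.88
tcp_pos: [0.5748, 0.1833, 0.2153]
tool_rot: [0.007, 1.0, 0.0, -0.001]
force: [-0.4, 0.1, 0.3]
finger_gap: 0.474
gripper_force: 0.0
```

```bash
python3 - <<'E'
from h import *
s=sense();print(s["finger_gap"],s["t"],s["force"])
plan([.5752,.1835,.137],np.pi/2-.012,jaw=.06,n=4)
E
```

```text
0.47361372688903125 12.875 [-0.39411413  0.08687607  0.33475611]
n 4 from [0.5748 0.1833 0.2153] d [ 0.0004  0.0002 -0.0783] w [ 0.    -0.002 -0.002]
[-0.0001, 0.0, 0.0196, 0.0, -0.0004, -0.0005, 0.06]
[-0.0001, 0.0001, 0.0196, 0.0, -0.0004, -0.0005, 0.06]
[-0.0001, 0.0001, 0.0196, 0.0, -0.0004, -0.0005, 0.06]
[-0.0001, 0.0001, 0.0196, 0.0, -0.0004, -0.0005, 0.06]
```

Request:
apply_moves --pt "0 0 0.018 0 0 0 0.06" --pt "0 0 0.022 0 0 0 0.06" --pt "0 0 0.022 0 0 0 0.06" --pt "0 0 0.0165 0 0 0 0.06" --pt "0 0 0 0 0 0 0.06" --pt "0 0 0 0 0 0 1" --pt "0 0 0 0 0 0 1" --pt "0 0 0 0 0 0 1" --force 30

```text
t: 13.88
tcp_pos: [0.5756, 0.1834, 0.1377]
tool_rot: [0.006, 1.0, 0.0, 0.0]
force: [0.7, -0.2, 1.4]
finger_gap: 0.157
gripper_force: 29.2
```

```bash
python3 - <<'E'
from h import *
s=sense();print(s["tcp_pos"],s["finger_gap"]*85,s["gripper_force"],s["force"],s["ft_torque"])
# arc rows in tool frame, tool x=-world x, tool z=-world z
for a0,a1,n in((45,-42,12),):
    a=np.radians(np.linspace(a0,a1,n+1));x=.044*np.sin(a);z=.044*np.cos(a)
    for k in range(n):print((-np.diff(x)[k]).round(4),(-np.diff(z)[k]).round(4))
E
```

```text
[0.57561475 0.18335285 0.13771055] 13.386284486979639 29.177175164222717 [ 0.74388593 -0.18147388  1.35016724] [-0.13752945 -0.02904088 -0.00339908]
0.0042 -0.0037
0.0046 -0.0031
0.005 -0.0025
0.0052 -0.0019
0.0054 -0.0012
0.0055 -0.0005
0.0056 0.0002
0.0055 0.0009
0.0053 0.0016
0.0051 0.0023
0.0048 0.0029
0.0044 0.0035
```

Request:
apply_moves --pt "0.0042 0 -0.0037 0 0 0 1" --pt "0.0046 0 -0.0031 0 0 0 1" --pt "0.005 0 -0.0025 0 0 0 1" --pt "0.0052 0 -0.0019 0 0 0 1" --pt "0 0 0 0 0 0 1"

```text
t: 14.5
tcp_pos: [0.5579, 0.1838, 0.1496]
tool_rot: [0.006, 1.0, 0.0, 0.002]
force: [5.5, -0.7, 1.2]
finger_gap: 0.157
gripper_force: 29.4
```

```bash
python3 - <<'E'
from h import *
s=sense();print(s["tcp_pos"],s["finger_gap"]*85,s["gripper_force"],s["force"],s["ft_torque"])
I=snapshot("wrist")[:,:,::-1];cv2.imwrite("pics/w8.png",I)
S=snapshot("scene")[:,:,::-1];cv2.imwrite("pics/s8.png",S)
p,q=s["tcp_pos"],s["tool_rot"]
hsv=cv2.cvtColor(I,cv2.COLOR_BGR2HSV);m=((hsv[...,0]<6)|(hsv[...,0]>174))&(hsv[...,1]>200)&(hsv[...,2]>120)
n,l,st,c=cv2.connectedComponentsWithStats(m.astype('uint8'))
for i in range(1,n):
    if st[i,4]>60:print(st[i],c[i],wz(c[i],p,q,.136))
E
```

```text
[0.55794069 0.18380128 0.1495956 ] 13.322299047679149 29.43856179714203 [ 5.46763315 -0.67409433  1.22059938] [-0.13928953 -0.89570827  0.04788874]
[418 195  23  38 827] [429.05683192 213.29625151] [0.53978028 0.25147749 0.136     ]
```

Request:
apply_moves --pt "0.0054 0 -0.0012 0 0 0 1" --pt "0.0055 0 -0.0005 0 0 0 1" --pt "0.0056 0 0.0002 0 0 0 1" --pt "0.0055 0 0.0009 0 0 0 1" --pt "0 0 0 0 0 0 1"

```text
t: 15.22
tcp_pos: [0.5366, 0.1845, 0.1508]
tool_rot: [0.006, 1.0, 0.001, 0.003]
force: [4.8, -0.1, 6.3]
finger_gap: 0.161
gripper_force: 30.4
```

```bash
cat >> h.py <<'E'
def look(tag):
    s=sense();print(s["t"],s["tcp_pos"].round(4),(s["finger_gap"]*85).round(1),s["gripper_force"],s["force"].round(1),s["ft_torque"].round(2))
    I=snapshot("wrist")[:,:,::-1];cv2.imwrite(f"pics/w{tag}.png",I)
    p,q=s["tcp_pos"],s["tool_rot"]
    hsv=cv2.cvtColor(I,cv2.COLOR_BGR2HSV);m=((hsv[...,0]<6)|(hsv[...,0]>174))&(hsv[...,1]>200)&(hsv[...,2]>100)
    n,l,st,c=cv2.connectedComponentsWithStats(m.astype('uint8'))
    for i in range(1,n):
        if st[i,4]>60:print("red",st[i],wz(c[i],p,q,.136).round(4))
    # mould gap / bracket blue blobs
    m=(abs(hsv[...,0].astype(int)-110)<10)&(hsv[...,1]>150)&(hsv[...,2]>150)
    n,l,st,c=cv2.connectedComponentsWithStats(m.astype('uint8'))
    for i in range(1,n):
        if st[i,4]>60:print("blue",st[i],wz(c[i],p,q,.130).round(4))
    return I
E
python3 - <<'E'
from h import *
look("9")
E
```

```text
Traceback (most recent call last):
  File "h.py", line 39, in look
    s=sense();print(s["t"],s["tcp_pos"].round(4),(s["finger_gap"]*85).round(1),s["gripper_force"],s["force"].round(1),s["ft_torque"].round(2))
                                                 ^^^^^^^^^^^^^^^^^^^^^^^^^^
AttributeError: 'float' object has no attribute 'round'
```

Request:
apply_moves --pt "0.0053 0 0.0013 0 0 0 1" --pt "0.0051 0 0.002 0 0 0 1" --pt "0.0048 0 0.0029 0 0 0 1" --pt "0.0044 0 0.0035 0 0 0 1" --pt "0 0 0 0 0 0 1"

```text
t: 15.85
tcp_pos: [0.5139, 0.1848, 0.1408]
tool_rot: [0.006, 1.0, 0.001, -0.0]
force: [-0.9, -0.3, 10.6]
finger_gap: 0.159
gripper_force: 29.4
```

```bash
sed -i 's/(s\["finger_gap"\]\*85).round(1)/round(s["finger_gap"]*85,1)/' h.py
python3 - <<'E'
from h import *
look("9")
E
```

```text
15.85 [0.5139 0.1848 0.1408] 13.5 29.36287522315979 [-0.9 -0.3 10.6] [ 0.08 -0.04  0.  ]
red [406 271  22  26 433] [0.535  0.2477 0.136 ]
blue [179 255  13  23 199] [0.5267 0.1094 0.13  ]
blue [389 257  11  23 186] [0.5293 0.2344 0.13  ]
blue [425 263  22  27 191] [0.5334 0.2592 0.13  ]
blue [406 265  16   5  69] [0.5286 0.2456 0.13  ]
```

Request:
apply_moves --pt "0 0 -0.001 0 0 0 0.06" --pt "0 0 0 0 0 0 0.06" --pt "0 0 0 0 0 0 0.06" --pt "0 0 -0.03 0 0 0 0.06" --pt "0 0 -0.035 0 0 0 0.06" --pt "-0.03 0 0 0 0 0 0.06" --pt "0 0 0 0 0 0 0.06" --pt "0 0 0 0 0 0 0.06"

```text
t: 16.9
tcp_pos: [0.5428, 0.1837, 0.204]
tool_rot: [0.006, 1.0, -0.0, -0.003]
force: [0.7, 0.6, -0.2]
finger_gap: 0.469
gripper_force: 0.0
```

```bash
python3 - <<'E'
from h import *
I=look("10");s=sense();p,q=s["tcp_pos"],s["tool_rot"]
for a in (-43,48):
    a=np.radians(a);X=[.5437+.044*np.sin(a),.184,.125+.044*np.cos(a)];print(X,wproj(X,p,q))
g=I.max(2);m=(g<45).astype('uint8');m=cv2.morphologyEx(m,cv2.MORPH_OPEN,np.ones((9,9)))
n,l,st,c=cv2.connectedComponentsWithStats(m)
for i in range(1,n):print(st[i],c[i].round(1))
E
```

```text
16.9 [0.5428 0.1837 0.204 ] 39.8 0.0 [ 0.7  0.6 -0.2] [0.01 0.02 0.04]
red [ 16  36  20  20 258] [ 0.38   -0.0808  0.136 ]
red [386 201  20  27 465] [0.5452 0.2473 0.136 ]
blue [375 181   8  21 142] [0.5293 0.2345 0.13  ]
blue [386 185  30   5  95] [0.5261 0.2503 0.13  ]
blue [400 193  15  26 188] [0.5391 0.2591 0.13  ]
blue [208 221  12  18 127] [0.5586 0.1088 0.13  ]
blue [372 221   9  18 109] [0.5597 0.234  0.13  ]
[np.float64(0.51369207215725), 0.184, np.float64(0.1571795628712435)] [309.84271614 180.89427786]
[np.float64(0.5763983723210053), 0.184, np.float64(0.15444174667978977)] [310.93877363 265.69733855]
[302 144  14  17 220] [308.5 151.9]
[   79   292   463   108 30491] [320.5 358.1]
```

```bash
python3 - <<'E'
from h import *
I=cv2.imread("pics/w10.png");s=sense();p,q=s["tcp_pos"],s["tool_rot"]
for a in range(-100,101,10):
    r=np.radians(a);X=[.5437+.044*np.sin(r),.184,.125+.044*np.cos(r)];print(a,wproj(X,p,q).round(0),end="; ")
print();print([(v,int(I[v,300:320].max(1).mean())) for v in range(120,300,4)])
cv2.imwrite("pics/v10.png",cv2.resize(I[100:300,170:440],(800,593),interpolation=cv2.INTER_CUBIC))
E
```

```text
-100 [310. 150.]; -90 [310. 151.]; -80 [310. 154.]; -70 [310. 158.]; -60 [310. 165.]; -50 [310. 174.]; -40 [310. 184.]; -30 [310. 196.]; -20 [310. 208.]; -10 [310. 220.]; 0 [310. 232.]; 10 [311. 243.]; 20 [311. 252.]; 30 [311. 258.]; 40 [311. 263.]; 50 [311. 266.]; 60 [311. 267.]; 70 [311. 266.]; 80 [311. 264.]; 90 [311. 260.]; 100 [311. 254.]; 
[(120, 106), (124, 91), (128, 87), (132, 54), (136, 79), (140, 173), (144, 68), (148, 43), (152, 40), (156, 41), (160, 47), (164, 92), (168, 92), (172, 92), (176, 91), (180, 91), (184, 91), (188, 83), (192, 56), (196, 56), (200, 60), (204, 61), (208, 62), (212, 71), (216, 69), (220, 56), (224, 45), (228, 45), (232, 46), (236, 54), (240, 129), (244, 189), (248, 191), (252, 187), (256, 152), (260, 62), (264, 63), (268, 80), (272, 147), (276, 199), (280, 209), (284, 213), (288, 204), (292, 205), (296, 221)]
```

View pics/v10.png

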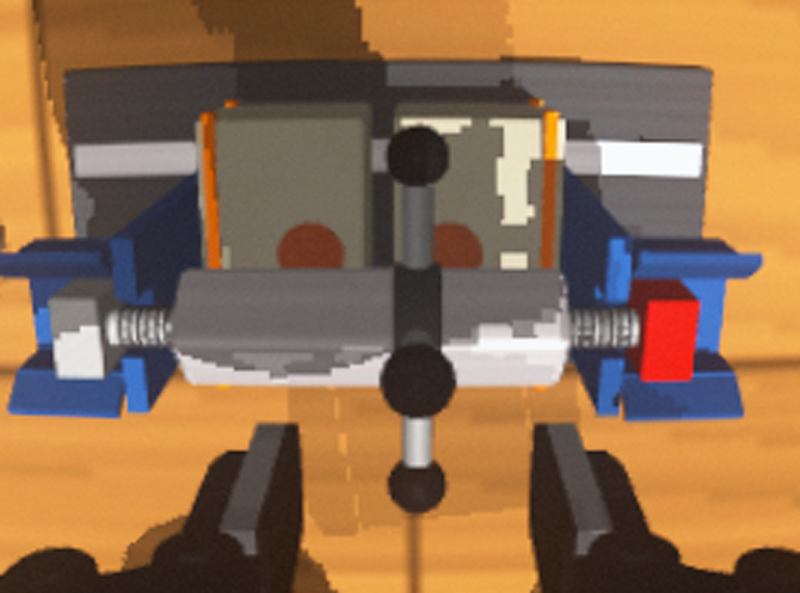

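The picture shows the top knob at (418,381), near 0° from vertical. One knob is at the near horizontal (418,155) and one at the far horizontal (416,484). So the barrel turned only about 45° and the knob slipped out of the pads half way. I'll check where the pad tips really are so I can pinch deeper.

```bash
python3 - <<'E'
from h import *
for u,v in((300,425),(533,425),(258,425),(575,425)):
    C,d=wray((170+u/2.963,100+v/2.963),np.zeros(3),[0,0,0,1])
    Z=[C+d*(x-C[0])/d[0] for x in(.011,)];Y=C+d*((.02 if u>400 else -.02)-C[1])/d[1];print(Z[0].round(4),Y.round(4))
s=sense();p,q=s["tcp_pos"],s["tool_rot"]
for r,c in((152.3,311),(228.6,311),(263.4,310.4)):
    C,d=wray((c,r),p,q);al=np.radians(np.arange(-180,180,1));X=np.c_[.5437+.044*np.sin(al),0*al+.184,.125+.044*np.cos(al)]
    e=np.linalg.norm(np.cross(X-C,d),axis=1);i=np.argsort(e)[:4];print(np.degrees(al[i]).round(),e[i].round(4),wz((c,r),p,q,.169))
E
```

```text
[ 0.011 -0.019 -0.006] [ 0.0074 -0.02    0.0012]
[ 0.011   0.0196 -0.006 ] [ 0.0098  0.02   -0.0035]
[ 0.011  -0.026  -0.0062] [ 0.0266 -0.02   -0.0378]
[ 0.011   0.0267 -0.0062] [ 0.0279  0.02   -0.0403]
[ -84.  -85. -114.  -83.] [0.001 0.001 0.001 0.001] [0.4935454 0.1849234 0.169    ]
[137.  -3. 136.  -4.] [0.0004 0.0004 0.0005 0.0007] [0.54126843 0.18438357 0.169     ]
[40. 41. 39. 80.] [0.0003 0.0004 0.0005 0.0005] [0.56619963 0.18371771 0.169     ]
```

```bash
python3 - <<'E'
from h import *
# pose of w9; dark profile on column ~310, with predicted rows of knobs for each hypothesis
for f,p,q in(("w8",[.5579,.1838,.1496],[.006,1,0,.002]),("w9",[.5139,.1848,.1408],[.006,1,.001,0])):
    I=cv2.imread(f"pics/{f}.png");p=np.array(p)
    for a in(-132,-105,-85,-74,-42,-3,16,48,87,106):
        r=np.radians(a);print(a,wproj([.5437+.044*np.sin(r),.184,.125+.044*np.cos(r)],p,q).round(0),end=" ")
    print();print([(v,int(I[v,304:316].max(1).mean()),int((I[v,270:350].max(1)<50).sum())) for v in range(100,360,5)])
E
```

```text
-132 [309. 150.] -105 [309. 139.] -85 [309. 140.] -74 [309. 145.] -42 [309. 180.] -3 [310. 246.] 16 [310. 272.] 48 [311. 292.] 87 [311. 281.] 106 [311. 267.] 
[(100, 210, 0), (105, 179, 0), (110, 101, 0), (115, 97, 0), (120, 59, 0), (125, 92, 0), (130, 162, 0), (135, 43, 22), (140, 42, 29), (145, 42, 31), (150, 42, 30), (155, 40, 31), (160, 38, 20), (165, 98, 6), (170, 98, 9), (175, 97, 4), (180, 97, 2), (185, 97, 6), (190, 96, 4), (195, 78, 6), (200, 50, 7), (205, 50, 5), (210, 52, 0), (215, 54, 0), (220, 55, 0), (225, 54, 0), (230, 70, 0), (235, 83, 0), (240, 83, 0), (245, 84, 4), (250, 83, 6), (255, 84, 33), (260, 83, 30), (265, 37, 46), (270, 37, 54), (275, 37, 54), (280, 39, 68), (285, 39, 74), (290, 38, 72), (295, 199, 50), (300, 200, 49), (305, 193, 49), (310, 212, 47), (315, 211, 44), (320, 213, 38), (325, 209, 37), (330, 215, 37), (335, 209, 37), (340, 210, 35), (345, 81, 71), (350, 30, 80), (355, 29, 80)]
-132 [309. 220.] -105 [308. 216.] -85 [308. 224.] -74 [308. 233.] -42 [308. 275.] -3 [309. 333.] 16 [309. 351.] 48 [310. 359.] 87 [310. 341.] 106 [310. 326.] 
[(100, 163, 0), (105, 185, 0), (110, 235, 0), (115, 235, 0), (120, 229, 0), (125, 221, 0), (130, 224, 0), (135, 225, 0), (140, 224, 0), (145, 153, 0), (150, 108, 0), (155, 52, 24), (160, 59, 1), (165, 56, 2), (170, 57, 1), (175, 92, 0), (180, 92, 0), (185, 93, 0), (190, 129, 0), (195, 129, 0), (200, 174, 0), (205, 37, 14), (210, 37, 23), (215, 38, 26), (220, 39, 25), (225, 41, 14), (230, 98, 0), (235, 99, 0), (240, 99, 0), (245, 99, 7), (250, 102, 9), (255, 149, 32), (260, 145, 31), (265, 43, 49), (270, 46, 42), (275, 46, 45), (280, 48, 56), (285, 34, 62), (290, 28, 76), (295, 27, 80), (300, 27, 80), (305, 27, 80), (310, 26, 75), (315, 26, 62), (320, 176, 39), (325, 175, 37), (330, 175, 37), (335, 175, 37), (340, 174, 37), (345, 82, 72), (350, 24, 80), (355, 22, 80)]
```

```bash
python3 - <<'E'
from h import *
plan([.5415,.184,.148],np.pi/2-.012,jaw=.06,n=4)
a=np.radians(np.linspace(-3,-48,7));x=.044*np.sin(a);z=.044*np.cos(a);print((-np.diff(x)).round(4),(-np.diff(z)).round(4))
E
```

```text
n 4 from [0.5427 0.1837 0.204 ] d [-0.0012  0.0003 -0.056 ] w [-0.    -0.005 -0.001]
[0.0002, 0.0001, 0.014, -0.0, -0.0013, -0.0002, 0.06]
[0.0002, 0.0001, 0.014, -0.0, -0.0013, -0.0002, 0.06]
[0.0003, 0.0001, 0.014, -0.0, -0.0013, -0.0002, 0.06]
[0.0003, 0.0001, 0.014, -0.0, -0.0013, -0.0002, 0.06]
[0.0057 0.0056 0.0053 0.005  0.0046 0.0041] [0.0007 0.0014 0.0021 0.0028 0.0034 0.004 ]
```

Request:
apply_moves --pt "0.001 0.0003 0.014 0 -0.005 0 0.06" --pt "0 0 0.018 0 0 0 0.06" --pt "0 0 0.014 0 0 0 0.06" --pt "0 0 0.01 0 0 0 0.06" --pt "0 0 0 0 0 0 1" --pt "0 0 0 0 0 0 1" --pt "0 0 0 0 0 0 1" --pt "0 0 0 0 0 0 1" --force 40

```text
t: 17.95
tcp_pos: [0.5436, 0.1841, 0.1492]
tool_rot: [0.006, 1.0, 0.0, 0.002]
force: [0.2, -1.0, -1.4]
finger_gap: 0.153
gripper_force: 38.9
```

Request:
apply_moves --pt "0.0057 0 0.0007 0 0 0 1" --pt "0.0056 0 0.0014 0 0 0 1" --pt "0.0053 0 0.002 0 0 0 1" --pt "0 0 0 0 0 0 1"

```text
t: 18.45
tcp_pos: [0.5287, 0.1846, 0.1467]
tool_rot: [0.006, 1.0, 0.0, 0.005]
force: [1.5, -1.4, 6.7]
finger_gap: 0.155
gripper_force: 39.8
```

```bash
python3 - <<'E'
from h import *
look("11")
E
```

```text
18.45 [0.5287 0.1846 0.1467] 13.2 39.77902293205261 [ 1.5 -1.4  6.7] [-0.09 -0.44 -0.04]
red [405 245  23  34 704] [0.5399 0.2472 0.136 ]
blue [390 229  11  24 195] [0.5289 0.2344 0.13  ]
blue [406 236  34   7 161] [0.5277 0.2496 0.13  ]
blue [182 241  10  11  69] [0.5319 0.1097 0.13  ]
blue [428 243   9  24 118] [0.5389 0.259  0.13  ]
blue [166 274  34  20 194] [0.5579 0.1074 0.13  ]
blue [386 276  10  10  73] [0.5559 0.2342 0.13  ]
```

```bash
python3 - <<'E'
from h import *
for f in("w7","w8","w9","w10","w11"):
    I=cv2.imread(f"pics/{f}.png").astype(int);b,g,r=I[...,0],I[...,1],I[...,2]
    m=((r>60)&(r>3.5*g)&(r>3*b)).astype('uint8');m[:,:250]=0
    n,l,st,c=cv2.connectedComponentsWithStats(m);i=1+np.argmax(st[1:,4])
    x,y,w,h=st[i,:4];print(f,st[i],c[i].round(1))
    if f!="w7":
        for v in range(y,y+h,2):print("".join("%4d"%r[v,u] if l[v,u]==i else "   ." for u in range(x,x+w,2)))
E
```

```text
w7 [297   0  28  14 367] [310.4   6.1]
w8 [418 195  23  38 850] [429.  213.6]
   . 220 237 237 234 234 232 232 230 226 226 209
   . 237 247 247 247 247 246 247 247 246 246 242
   . 238 248 247 247 246 247 247 247 246 246 242
   . 237 248 247 247 247 247 246 246 246 246 242
   . 238 248 248 247 247 247 247 247 246 247 242
   . 238 247 247 247 247 247 247 247 247 247 241
   . 239 248 247 248 247 247 247 246 246 246 238
 127 240 248 247 247 247 247 247 246 247 247 238
 130 241 248 247 247 247 247 248 247 247 246 236
 131 240 248 248 248 247 247 247 247 247 247 236
 132 241 248 248 248 248 247 247 247 247 246 235
 133 242 248 248 248 248 248 248 246 246 246 232
 139 242 248 248 248 248 248 248 247 247 247   .
 145 243 248 248 248 248 248 248 247 247 247   .
 150 243 248 248 248 248 248 247 247 247 247   .
 152 245 249 248 248 248 248 248 247 246 247   .
 157 245 249 248 248 248 248 247 247 247 248 171
 161 246 249 248 249 248 248 248 247 247 247 167
 164 246 248 247 248 248 247 247 246 246 246 158
w9 [405 270  23  27 442] [417.3 281. ]
   .   .   .   .   .   .   .   .   .   . 196   .
   
[... 1488 characters left out ...]
250 250 250
   .   . 164 240 238 239 248 250 248 248 250 250 250
   .   . 178 241 238 239 238 237 238 250 250 250 249
   .   . 188 240 239 239 239 237 237 250 250 250 248
   .   . 194 240 239 239 239 238 237 250 250 250 244
   .   . 203 241 238 239 238 238 238 250 250 250   .
   .   . 214 239 239 238 238 238 237 250 250 250   .
   .   . 221 239 239 240 238 237 238 250 250 250   .
   . 111 224 239 239 239 237 237 237 250 250 250   .
   . 119 230 239 238 238 237 237 239 250 250 250   .
   . 131 233 239 239 239 238 238 241 250 250 251   .
   . 138 235 240 238 238 238 237 243 250 250 251   .
   . 151 238 240 239 239 238 237 244 250 250 250   .
   . 163 238 240 238 238 238 237 246 250 250 247   .
```

```bash
python3 - <<'E'
from h import *
D=dict(w8=([.5579,.1838,.1496],[.006,1,0,.002]),w9=([.5139,.1848,.1408],[.006,1,.001,0]),w10=([.5428,.1837,.204],[.006,1,0,-.003]),w11=([.5287,.1846,.1467],[.006,1,0,.005]))
for f,(p,q) in D.items():
    I=cv2.imread(f"pics/{f}.png");p=np.array(p);C,_=wray((310,197),p,q)
    m=(I.max(2)<56).astype('uint8');col=I[:,305:314].max(2).mean(1)
    # dark runs on the mid column
    d=col<56;e=np.flatnonzero(np.diff(np.r_[0,d.astype(int),0]));print(f,[(a,b,int((I[(a+b)//2,270:350].max(1)<56).sum())) for a,b in e.reshape(-1,2) if b-a>5])
    print([(a,round(float(wproj([.5437+.044*np.sin(np.radians(a)),.184,.125+.044*np.cos(np.radians(a))],p,q)[1])),round(float(.016/np.linalg.norm(np.array([.5437+.044*np.sin(np.radians(a)),.184,.125+.044*np.cos(np.radians(a))])-C)*310))) for a in(-145,-132,-115,-100,-90,-80,-70,-40,-25,-3,15,50,65,87,105)])
E
```

```text
w8 [(np.int64(132), np.int64(163), 32), (np.int64(197), np.int64(229), 20), (np.int64(262), np.int64(294), 59), (np.int64(346), np.int64(400), 80)]
[(-145, 160, 24), (-132, 150, 25), (-115, 142, 27), (-100, 138, 28), (-90, 139, 30), (-80, 142, 31), (-70, 148, 32), (-40, 183, 36), (-25, 208, 37), (-3, 246, 36), (15, 271, 34), (50, 292, 29), (65, 291, 27), (87, 281, 25), (105, 268, 24)]
w9 [(np.int64(203), np.int64(226), 28), (np.int64(262), np.int64(318), 76), (np.int64(346), np.int64(400), 80)]
[(-145, 227, 24), (-132, 220, 25), (-115, 216, 26), (-100, 217, 28), (-90, 221, 29), (-80, 228, 30), (-70, 237, 31), (-40, 278, 34), (-25, 302, 33), (-3, 333, 32), (15, 350, 30), (50, 359, 26), (65, 354, 24), (87, 341, 23), (105, 327, 22)]
w10 [(np.int64(144), np.int64(162), 20), (np.int64(191), np.int64(210), 16), (np.int64(216), np.int64(240), 24), (np.int64(346), np.int64(400), 80)]
[(-145, 166, 19), (-132, 159, 19), (-115, 153, 20), (-100, 150, 21), (-90, 151, 22), (-80, 154, 23), (-70, 158, 24), (-40, 184, 26), (-25, 202, 26), (-3, 229, 26), (15, 247, 25), (50, 266, 22), (65, 267, 21), (87, 261, 20), (105, 251, 19)]
w11 [(np.int64(175), np.int64(198), 31), (np.int64(234), np.int64(292), 56), (np.int64(321), np.int64(339), 61), (np.int64(346), np.int64(400), 80)]
[(-145, 202, 24), (-132, 195, 25), (-115, 189, 26), (-100, 189, 28), (-90, 192, 29), (-80, 197, 30), (-70, 206, 32), (-40, 245, 34), (-25, 270, 34), (-3, 303, 33), (15, 322, 31), (50, 334, 27), (65, 331, 25), (87, 319, 23), (105, 305, 22)]
```

Request:
apply_moves --pt "0.005 0 0.0028 0 0 0 1" --pt "0.0046 0 0.0034 0 0 0 1" --pt "0.0041 0 0.004 0 0 0 1" --pt "0 0 0 0 0 0 1"

```text
t: 19.0
tcp_pos: [0.5141, 0.1849, 0.1363]
tool_rot: [0.006, 1.0, 0.001, 0.004]
force: [1.1, 0.3, 7.9]
finger_gap: 0.158
gripper_force: 41.1
```

```bash
cat >> h.py <<'E'
def dark(tag):
    s=sense();p,q=s["tcp_pos"],s["tool_rot"];I=look(tag)
    col=I[:,305:314].max(2).mean(1);d=col<56;e=np.flatnonzero(np.diff(np.r_[0,d.astype(int),0]))
    print([(int(a),int(b),int((I[(a+b)//2,270:350].max(1)<56).sum())) for a,b in e.reshape(-1,2) if b-a>5])
    C,_=wray((310,197),p,q)
    for a in range(-50,41,10):
        o=[]
        for k in(a-90,a,a+90):
            X=np.array([.5437+.044*np.sin(np.radians(k)),.184,.125+.044*np.cos(np.radians(k))]);o.append((round(float(wproj(X,p,q)[1])),round(float(.016/np.linalg.norm(X-C)*310))))
        print(a,o)
E
python3 - <<'E'
from h import *
dark("12")
E
```

```text
19.0 [0.5141 0.1849 0.1363] 13.4 41.14775240421295 [1.1 0.3 7.9] [ 0.06 -0.23 -0.04]
red [406 274  22  23 348] [0.5338 0.2465 0.136 ]
blue [178 258  14  23 207] [0.5267 0.1108 0.13  ]
blue [389 260  12  24 191] [0.5291 0.2334 0.13  ]
blue [406 267  46  25 274] [0.532  0.2554 0.13  ]
[(209, 229, 28), (262, 297, 66), (346, 400, 80)]
-50 [(226, 24), (267, 34), (364, 27)]
-40 [(221, 25), (284, 34), (363, 26)]
-30 [(218, 26), (300, 34), (360, 25)]
-20 [(218, 27), (316, 34), (356, 24)]
-10 [(219, 29), (330, 33), (350, 24)]
0 [(224, 30), (343, 32), (342, 23)]
10 [(231, 31), (352, 31), (334, 22)]
20 [(240, 32), (359, 30), (325, 22)]
30 [(253, 33), (363, 28), (316, 22)]
40 [(267, 34), (364, 27), (306, 22)]
```

Request:
apply_moves --pt "0 0 0 0 0 0 0.06" --pt "0 0 0 0 0 0 0.06" --pt "0 0 0 0 0 0 0.06" --pt "0 0 0 0 0 0 0.0" --pt "0 0 0 0 0 0 0.0"

```text
t: 19.68
tcp_pos: [0.5132, 0.1845, 0.1344]
tool_rot: [0.006, 1.0, 0.0, 0.002]
force: [0.1, 0.3, -0.5]
finger_gap: 0.501
gripper_force: 0.0
```

```bash
python3 - <<'E'
from h import *
dark("13")
E
```

```text
19.675 [0.5132 0.1845 0.1344] 42.6 0.0 [ 0.1  0.3 -0.5] [ 0.04  0.01 -0.01]
red [408 287  15   7  76] [0.5358 0.2444 0.136 ]
blue [178 261  14  23 208] [0.5266 0.1108 0.13  ]
blue [392 264  10  19 139] [0.5272 0.2335 0.13  ]
blue [408 268  50  17 303] [0.5302 0.256  0.13  ]
[(211, 234, 28), (270, 292, 12), (294, 327, 33), (346, 400, 80)]
-50 [(228, 25), (271, 34), (368, 27)]
-40 [(224, 25), (287, 35), (367, 26)]
-30 [(221, 26), (304, 35), (364, 25)]
-20 [(221, 28), (320, 34), (359, 24)]
-10 [(222, 29), (334, 33), (353, 24)]
0 [(227, 30), (347, 32), (346, 23)]
10 [(234, 31), (356, 31), (337, 23)]
20 [(244, 33), (363, 30), (328, 22)]
30 [(256, 34), (367, 29), (319, 22)]
40 [(271, 34), (368, 27), (309, 22)]
```

```bash
python3 - <<'E'
from h import *
a=np.radians(np.linspace(-26,-74,7));x=.044*np.sin(a);z=.044*np.cos(a);print((-np.diff(x)).round(4),(-np.diff(z)).round(4))
plan([.5246,.184,.1445],np.pi/2-.012,jaw=0.06,n=2)
E
```

```text
[0.0053 0.0048 0.0043 0.0036 0.0029 0.0021] [0.0031 0.0038 0.0044 0.005  0.0054 0.0058]
n 2 from [0.5132 0.1845 0.1344] d [ 0.0114 -0.0005  0.0101] w [ 0.     0.003 -0.001]
[-0.0057, -0.0002, -0.005, 0.0001, 0.0016, -0.0004, 0.06]
[-0.0057, -0.0002, -0.005, 0.0001, 0.0016, -0.0004, 0.06]
```

Request:
apply_moves --pt "-0.0057 0 -0.005 0 0.0015 0 0.06" --pt "-0.0057 0 -0.005 0 0.0015 0 0.06" --pt "0 0 0 0 0 0 0.06" --pt "0 0 0 0 0 0 1" --pt "0 0 0 0 0 0 1" --pt "0 0 0 0 0 0 1" --pt "0 0 0 0 0 0 1"

```text
t: 20.6
tcp_pos: [0.5245, 0.1845, 0.1446]
tool_rot: [0.006, 1.0, 0.0, 0.0]
force: [-0.1, 0.8, 0.8]
finger_gap: 0.151
gripper_force: 38.9
```

Request:
apply_moves --pt "0.0053 0 0.0031 0 0 0 1" --pt "0.0048 0 0.0038 0 0 0 1" --pt "0.0043 0 0.0044 0 0 0 1" --pt "0.0036 0 0.005 0 0 0 1" --pt "0.0029 0 0.0054 0 0 0 1" --pt "0.002 0 0.0058 0 0 0 1" --pt "0 0 0 0 0 0 1"

```text
t: 21.48
tcp_pos: [0.5019, 0.1849, 0.1176]
tool_rot: [0.006, 1.0, 0.0, 0.001]
force: [-0.3, 1.4, 5.9]
finger_gap: 0.159
gripper_force: 41.4
```

```bash
python3 - <<'E'
from h import *
dark("14")
E
```

```text
21.475 [0.5019 0.1849 0.1176] 13.5 41.40871524810791 [-0.3  1.4  5.9] [ 0.17 -0.07  0.01]
red [406 323  17  17 105] [0.5412 0.2417 0.136 ]
blue [171 293  12  16 122] [0.5237 0.1105 0.13  ]
blue [127 299  39  15 161] [0.5284 0.0907 0.13  ]
blue [441 303  21   6  85] [0.5305 0.2649 0.13  ]
[(256, 299, 57), (345, 400, 80)]
-50 [(256, 26), (313, 36), (403, 28)]
-40 [(252, 27), (330, 36), (400, 26)]
-30 [(251, 28), (347, 36), (396, 26)]
-20 [(251, 29), (363, 35), (390, 25)]
-10 [(255, 31), (377, 34), (383, 24)]
0 [(261, 32), (388, 33), (375, 23)]
10 [(270, 33), (396, 32), (366, 23)]
20 [(282, 35), (401, 30), (356, 23)]
30 [(296, 36), (403, 29), (346, 22)]
40 [(313, 36), (403, 28), (335, 22)]
```

Request:
apply_moves --pt "0 0 0 0 0 0 0.06" --pt "0 0 0 0 0 0 0.06" --pt "0 0 0 0 0 0 0.06" --pt "0 0 0 0 0 0 0.06"

```text
t: 22.02
tcp_pos: [0.5017, 0.1846, 0.1169]
tool_rot: [0.006, 1.0, 0.0, 0.0]
force: [0.2, 0.5, -0.2]
finger_gap: 0.468
gripper_force: 0.0
```

```bash
python3 - <<'E'
from h import *
dark("15")
E
```

```text
22.025 [0.5017 0.1846 0.1169] 39.8 0.0 [ 0.2  0.5 -0.2] [ 0.01  0.01 -0.  ]
red [402 338  12  12  92] [0.5507 0.2384 0.136 ]
blue [119 299  38  12 154] [0.5281 0.0844 0.13  ]
[(174, 192, 50), (254, 271, 25), (275, 309, 34), (346, 400, 80)]
-50 [(257, 26), (314, 36), (404, 28)]
-40 [(253, 27), (331, 36), (402, 27)]
-30 [(252, 28), (348, 36), (397, 26)]
-20 [(252, 29), (364, 35), (391, 25)]
-10 [(256, 31), (378, 34), (384, 24)]
0 [(262, 32), (389, 33), (376, 23)]
10 [(271, 33), (397, 32), (367, 23)]
20 [(283, 35), (402, 30), (357, 23)]
30 [(298, 36), (404, 29), (347, 22)]
40 [(314, 36), (404, 28), (337, 22)]
```

Request:
apply_moves --pt "0 0 -0.035 0 0 0 0.06" --pt "0 0 -0.045 0 0 0 0.06" --pt "-0.031 0 0 0 0 0 0.06" --pt "-0.031 0 0 0 0 0 0.06" --pt "0 0 0 0 0 0 0.06" --pt "0 0 0 0 0 0 0.06"

```text
t: 22.82
tcp_pos: [0.5623, 0.1838, 0.1965]
tool_rot: [0.006, 1.0, -0.0, -0.001]
force: [-1.2, 0.3, 0.5]
finger_gap: 0.47
gripper_force: 0.0
```

```bash
python3 - <<'E'
from h import *
dark("16")
a=np.radians(np.linspace(27,-38,9));x=.044*np.sin(a);z=.044*np.cos(a);print((-np.diff(x)).round(4),(-np.diff(z)).round(4))
E
```

```text
22.825 [0.5623 0.1838 0.1965] 39.9 0.0 [-1.2  0.3  0.5] [-0.01 -0.02  0.06]
red [ 12  21  20  20 256] [ 0.3863 -0.0781  0.136 ]
red [384 176  21  30 535] [0.5445 0.2426 0.136 ]
blue [373 156   9  22 162] [0.5288 0.2307 0.13  ]
blue [385 160  32   4  98] [0.5251 0.2469 0.13  ]
blue [398 170  17  29 277] [0.5403 0.2551 0.13  ]
blue [370 200   9  20 132] [0.56   0.2303 0.13  ]
blue [208 208   8  11  65] [0.5623 0.1104 0.13  ]
[(123, 146, 24), (173, 198, 10), (222, 245, 23), (346, 400, 80)]
-50 [(141, 20), (145, 26), (242, 25)]
-40 [(135, 20), (155, 27), (246, 24)]
-30 [(130, 21), (167, 28), (248, 23)]
-20 [(127, 22), (180, 28), (247, 22)]
-10 [(125, 22), (193, 28), (245, 22)]
0 [(124, 23), (206, 28), (242, 21)]
10 [(126, 24), (218, 27), (237, 20)]
20 [(130, 25), (228, 26), (231, 20)]
30 [(136, 26), (236, 26), (224, 19)]
40 [(145, 26), (242, 25), (216, 19)]
[0.0057 0.006  0.0062 0.0062 0.0061 0.0059 0.0056 0.0052] [-0.0024 -0.0016 -0.0007  0.0002  0.001   0.0019  0.0027  0.0035]
```

Request:
apply_moves --pt "-0.0015 0 0.013 0 0 0 0.06" --pt "0 0 0.018 0 0 0 0.06" --pt "0 0 0.014 0 0 0 0.06" --pt "0 0 0.007 0 0 0 0.06" --pt "0 0 0 0 0 0 1" --pt "0 0 0 0 0 0 1" --pt "0 0 0 0 0 0 1" --pt "0 0 0 0 0 0 1"

```text
t: 23.88
tcp_pos: [0.5653, 0.1839, 0.1454]
tool_rot: [0.006, 1.0, 0.0, 0.0]
force: [0.4, 0.3, -1.3]
finger_gap: 0.153
gripper_force: 38.9
```

Request:
apply_moves --pt "0.0057 0 -0.0024 0 0 0 1" --pt "0.006 0 -0.0016 0 0 0 1" --pt "0.0062 0 -0.0007 0 0 0 1" --pt "0.0062 0 0.0002 0 0 0 1" --pt "0.0061 0 0.001 0 0 0 1" --pt "0.0059 0 0.002 0 0 0 1" --pt "0 0 0 0 0 0 1"

```text
t: 24.75
tcp_pos: [0.5325, 0.1845, 0.1493]
tool_rot: [0.007, 1.0, 0.001, 0.005]
force: [4.1, -0.8, 5.9]
finger_gap: 0.154
gripper_force: 40.0
```

```bash
python3 - <<'E'
from h import *
dark("17")
E
```

```text
24.75 [0.5325 0.1845 0.1493] 13.1 40.00714838504791 [ 4.1 -0.8  5.9] [ 0.01 -0.78 -0.02]
red [397 236  23  36 752] [0.5394 0.2422 0.136 ]
blue [384 221  11  25 174] [0.529  0.2311 0.13  ]
blue [399 228  30   7 145] [0.5273 0.2448 0.13  ]
blue [157 235   6  20  83] [0.5354 0.0897 0.13  ]
blue [420 236  11  25 198] [0.5387 0.2545 0.13  ]
blue [153 267  51  20 222] [0.5575 0.1081 0.13  ]
blue [379 269  15  21 163] [0.5593 0.2303 0.13  ]
[(167, 193, 27), (229, 256, 26), (267, 300, 72), (311, 327, 61), (346, 400, 80)]
-50 [(193, 24), (221, 33), (326, 28)]
-40 [(187, 25), (236, 34), (327, 27)]
-30 [(183, 25), (252, 34), (325, 26)]
-20 [(181, 26), (268, 34), (322, 25)]
-10 [(181, 28), (284, 34), (316, 24)]
0 [(184, 29), (297, 33), (310, 23)]
10 [(189, 30), (308, 32), (302, 23)]
20 [(197, 31), (317, 30), (294, 22)]
30 [(208, 32), (323, 29), (285, 22)]
40 [(221, 33), (326, 28), (275, 22)]
```

Request:
apply_moves --pt "0.0056 0 0.0027 0 0 0 1" --pt "0.0052 0 0.0035 0 0 0 1" --pt "0.004 0 0.0035 0 0 0 1" --pt "0.0033 0 0.0035 0 0 0 1" --pt "0 0 0 0 0 0 1"

```text
t: 25.42
tcp_pos: [0.5125, 0.1845, 0.1359]
tool_rot: [0.006, 1.0, 0.0, 0.003]
force: [0.3, -1.5, 8.5]
finger_gap: 0.156
gripper_force: 43.0
```

```bash
python3 - <<'E'
from h import *
dark("18")
E
```

```text
25.425 [0.5125 0.1845 0.1359] 13.3 42.97657907009125 [ 0.3 -1.5  8.5] [-0.2  -0.3  -0.04]
red [396 277  22  14 190] [0.5305 0.24   0.136 ]
blue [184 261  14  23 207] [0.5267 0.1139 0.13  ]
blue [385 263  10  23 165] [0.5286 0.2297 0.13  ]
blue [157 269  23  21 161] [0.5305 0.0961 0.13  ]
blue [401 270  49  25 374] [0.5331 0.2517 0.13  ]
[(210, 231, 24), (266, 310, 80), (346, 400, 80)]
-50 [(228, 24), (271, 34), (367, 27)]
-40 [(224, 25), (287, 34), (366, 26)]
-30 [(221, 26), (303, 34), (363, 25)]
-20 [(221, 27), (319, 34), (358, 24)]
-10 [(222, 29), (333, 33), (352, 23)]
0 [(227, 30), (345, 32), (345, 23)]
10 [(234, 31), (355, 31), (336, 22)]
20 [(244, 32), (361, 30), (327, 22)]
30 [(256, 33), (365, 28), (318, 22)]
40 [(271, 34), (367, 27), (308, 21)]
```

Request:
apply_moves --pt "0 0 0 0 0 0 0.06" --pt "0 0 0 0 0 0 0.06" --pt "0 0 0 0 0 0 0.06" --pt "0 0 0 0 0 0 0.06"

```text
t: 25.98
tcp_pos: [0.5107, 0.1845, 0.1331]
tool_rot: [0.006, 1.0, 0.0, -0.0]
force: [-0.5, -0.5, -0.4]
finger_gap: 0.473
gripper_force: 0.0
```

```bash
python3 - <<'E'
from h import *
dark("19")
E
```

```text
25.975 [0.5107 0.1845 0.1331] 40.2 0.0 [-0.5 -0.5 -0.4] [-0.01 -0.01  0.01]
red [400 286  20   8 117] [0.5314 0.2403 0.136 ]
blue [183 266  13  19 173] [0.5253 0.1139 0.13  ]
blue [388 269   8  13  63] [0.5245 0.2299 0.13  ]
blue [156 274  23  20 144] [0.5303 0.0965 0.13  ]
blue [402 275  51  12 264] [0.5296 0.2522 0.13  ]
[(167, 177, 45), (215, 237, 25), (274, 290, 17), (292, 327, 34), (346, 400, 80)]
-50 [(233, 25), (277, 34), (373, 27)]
-40 [(229, 25), (293, 35), (371, 26)]
-30 [(226, 26), (310, 35), (368, 25)]
-20 [(226, 28), (326, 34), (363, 24)]
-10 [(227, 29), (340, 33), (357, 24)]
0 [(232, 30), (352, 32), (350, 23)]
10 [(239, 31), (361, 31), (342, 22)]
20 [(249, 33), (368, 30), (332, 22)]
30 [(262, 34), (371, 28), (323, 22)]
40 [(277, 34), (373, 27), (313, 22)]
```

Request:
apply_moves --pt "0 0 -0.03 0 0 0 0.06" --pt "0 0 -0.05 0 0 0 0.06" --pt "0 0 -0.05 0 0 0 0.06" --pt "0.04 0 0 0 0 0 0.06" --pt "0 0 0 0 0 0 0.06" --pt "0 0 0 0 0 0 0.06"

```text
t: 26.78
tcp_pos: [0.4712, 0.185, 0.2633]
tool_rot: [0.006, 1.0, 0.0, 0.001]
force: [1.0, -0.5, -0.1]
finger_gap: 0.472
gripper_force: 0.0
```

```bash
python3 - <<'E'
from h import *
dark("20")
I=cv2.imread("pics/w20.png");s=sense();p,q=s["tcp_pos"],s["tool_rot"]
print("mould top rows/cols", wproj([.52,.172,.06],p,q),wproj([.52,.2,.06],p,q),wproj([.51,.144,.06],p,q))
# gap between the halves and heads: profiles along y at fixed x,z
def prof(x,z,ys):
    return [tuple(int(v) for v in I[tuple(wproj([x,y,z],p,q).round().astype(int)[::-1])]) for y in ys]
ys=np.arange(.162,.183,.001)
print("gap x=.515",[(round(float(y),3),c[2]) for y,c in zip(ys,prof(.508,.06,ys))])
ys=np.arange(.085,.125,.001);print("plain",[(round(float(y),3),c) for y,c in zip(ys,prof(.5437,.136,ys))])
E
```

```text
26.775 [0.4712 0.185  0.2633] 40.1 0.0 [ 1.  -0.5 -0.1] [ 0.08 -0.03  0.02]
red [ 45  87  18  18 204] [ 0.358  -0.0981  0.136 ]
blue [237 235   6  14  75] [0.5265 0.1139 0.13  ]
blue [206 239  29   3  63] [0.5255 0.0929 0.13  ]
blue [214 243   9  14 109] [0.5362 0.0902 0.13  ]
blue [373 244  12  15 119] [0.5373 0.2547 0.13  ]
[(206, 218, 13), (239, 261, 19), (292, 303, 14), (346, 400, 80)]
-50 [(216, 15), (236, 18), (296, 16)]
-40 [(214, 15), (244, 18), (297, 16)]
-30 [(212, 15), (253, 18), (297, 15)]
-20 [(211, 16), (261, 18), (295, 15)]
-10 [(212, 16), (270, 18), (293, 15)]
0 [(214, 17), (277, 18), (289, 15)]
10 [(218, 17), (284, 17), (285, 14)]
20 [(222, 17), (289, 17), (280, 14)]
30 [(229, 18), (293, 17), (274, 14)]
40 [(236, 18), (296, 16), (268, 14)]
mould top rows/cols [299.4246537  210.28795572] [322.99072905 210.00845993] [275.58914503 202.58140145]
gap x=.515 [(0.162, 112), (0.163, 116), (0.164, 116), (0.165, 115), (0.166, 113), (0.167, 115), (0.168, 113), (0.169, 113), (0.17, 113), (0.171, 111), (0.172, 93), (0.173, 100), (0.174, 113), (0.175, 115), (0.176, 116), (0.177, 1
[... 344 characters left out ...]
 (130, 122, 119)), (0.097, (220, 222, 224)), (0.098, (222, 224, 226)), (0.099, (220, 221, 223)), (0.1, (221, 223, 224)), (0.101, (219, 222, 222)), (0.102, (224, 226, 227)), (0.103, (223, 226, 226)), (0.104, (223, 226, 226)), (0.105, (222, 225, 226)), (0.106, (224, 226, 227)), (0.107, (226, 228, 229)), (0.108, (220, 224, 224)), (0.109, (167, 170, 174)), (0.11, (167, 170, 174)), (0.111, (70, 74, 79)), (0.112, (73, 75, 80)), (0.113, (56, 58, 64)), (0.114, (37, 39, 47)), (0.115, (33, 34, 41)), (0.116, (29, 32, 39)), (0.117, (33, 35, 43)), (0.118, (32, 33, 42)), (0.119, (30, 32, 40)), (0.12, (32, 36, 41)), (0.121, (34, 36, 44)), (0.122, (32, 34, 42)), (0.123, (35, 37, 43)), (0.124, (48, 48, 54))]
```

```bash
python3 -c "
from station import *
print(sign_off())"
```

```text
the job is handed in; nothing more can be done
None
```

The turnbuckle lies let go in both brackets and, by the last wrist-camera measurements, the mould is shut with both heads drawn up tight; I handed the job in at about 27 s, but `sign_off()` gave no verdict.

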